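Lock the sugar pot into its twist-fit canister

TASK

Push the sprung hold-down's lever over until its arm stays open by itself, then take the sugar pot out and stand it upright in the middle of the canister base. Lower the cover over it with its side handles crosswise to the base's feet, let go of the knob, then push the side handles round clockwise (seen from above) until the cover stops with its handles in line above the feet; do not turn it by the knob, which would unscrew. Leave the hold-down open, never tip the pot over, and leave the other things where they are.

Things in the scene. Friction and masses are not known exactly. Their poses are not given: they have to be found in the camera images.
- canister_base: immovable polished aluminium canister base (slippery) on the table. Origin: centre of its underside, z up. Plate 124 mm across, 8 mm thick; two flat feet 30 mm wide reach 89 mm out along +x and -x. On it an open round collar, 88 mm outside, about 82 inside, top 28 mm above the table; the pot stands inside it on the plate, 8 mm up
- base_seat (a point): middle of the base's plate top, 8 mm above the table, where the cover's rim centre comes to rest (play about 2 mm each way). Axes as the base's. At the collar's top two outward lugs (to radius 50 mm, 22 to 28 mm above the table), 60 degrees wide, centred on +x and -x
- base_stop (a point): below a base lug's clockwise end: stop (another is opposite). The cover goes down only with its handles within about 20 degrees of the base's y axis; then it turns 90 degrees clockwise seen from above until it meets the stops, its handles over the feet
- cover: loose polished aluminium cover, an inverted cup 112 mm across and 84 mm high (0.43 kg with knob), standing on the table on its rim. Origin: centre of its rim, z up. Two alike side handles lie along its +x and -x. Inside the rim below each handle is a lug 60 degrees wide that passes between the base's lugs and turns in under them. Clear inside: 93 mm across at the lugs, 80 mm high
- cover_handle (a point): middle of the cover's +x side handle, 72 mm from its axis, 60 mm above its rim. Each handle is a block 24 mm wide and 20 mm high that sticks out from 56 to 89 mm from the axis; pushed sideways it turns the seated cover with a few newtons
- cover_knob: round wooden knob fixed on top of the cover, 34 mm across. Origin: on the cover's axis at the cover's top (84 mm above its rim), z up. The gripping part runs from 6 to 28 mm above this origin; below it is a 20 mm neck. For lifting and lowering only
- pot: white straight-sided ceramic sugar pot with flat lid (one piece), 60 mm across, 62 mm high, 0.2 to 0.35 kg. Origin: centre of its underside, z up. It starts in the hold-down on the shelf's upper tier, standing 10 mm above the tier inside a ring 6 mm high
- clamp: aluminium hold-down, fixed on the bamboo shelf's upper tier (120 mm above the table). Origin: underside of its plate, below the pot's axis. Its x axis points from the pot to the hinge, z up; plate 118 by 84 mm, 10 mm thick. Two cheeks, 60 mm over all in y, hold the hinge and reach 87 mm up at x = 47 to 63 mm
- clamp_hinge (a point): middle of the hold-down's hinge, 55 mm along the clamp's +x and 77.5 mm above its underside; the hinge axis lies along the clamp's y
- clamp_arm (a joint): hinge angle of the hold-down's arm, rad: 0 shut (arm level over the pot, towards clamp -x, 67 mm long), grows to the stop at 1.7 (arm upright beside the pot). An over-centre spring drives it shut below 0.7 and open above 0.7; pushed 45 mm above the hinge, the lever starts moving at about 5 N
- lever_top (a point): top end of the arm's lever: a flat bar 34 mm wide (y) and 8 mm thick that stands straight up from the hinge when shut, this point 76 mm above the hinge. Pushing it along the clamp's +x, away from the pot, lifts the arm; it ends lying along +x
- shelf: two-tier bamboo shelf, fixed: 520 mm wide (its y), 170 mm deep (x), tiers 30 and 120 mm above the table, open above the upper tier. Origin: under its centre at table height
- pepper_mill: dark wooden pepper mill, bystander, 56 mm across, 184 mm high, standing on the table. Origin: centre of its underside
- mug: mug, bystander, 80 mm across plus a handle, 92 mm high, standing on the table. Origin: centre of its underside
- jar: glass jar with steel cap, bystander, 66 mm across, 105 mm high, on the upper tier. Origin: centre of its underside
- scoop: steel scoop, bystander, about 130 mm long and 30 mm high, on the upper tier. Origin: under its middle, handle towards its -x
- silicone_lid: green silicone lid, bystander, 104 mm across, on the lower tier. Origin: centre of its underside
- wooden_spoon: wooden spoon, bystander, 190 mm long, on the lower tier
- bag_clip: aluminium bag clip, bystander, 90 mm long, on the lower tier. Origin: centre of its underside
Not all that is in view belongs to the job. There is more than one size of the canister_base; the one meant has the size given above. Leave any yellow look-alike of the cover alone.

How it is judged:
On the way, in this order (a step that is already met when the one before it is completed fails the run):
1. the hold-down's arm has been pushed past its hold-open point and stays open untouched (value of joint clamp_arm above 1.4 rad and contact force between anything else and clamp_arm below 0.1 N), for 0.2 s.
2. the sugar pot stands upright in the canister base, let go (horizontal distance between pot and canister_base below 0.014 m and z of pot in the frame of canister_base below 0.012 m and angle between pot's own z axis and vertical below 0.1 rad and contact force between the fingers and pot below 0.1 N), for 0.2 s.
3. the cover is down over the pot, crosswise, and its knob is let go (z of cover in the frame of canister_base below 0.012 m and horizontal distance between cover and canister_base below 0.007 m and angle between the x axis of cover and the x axis of canister_base, either way round above 0.9 rad and contact force between the fingers and cover_knob below 0.1 N), for 0.1 s.
At the end, for the whole second after the job is handed in: The cover sits down on the base (origin within 4 mm of its seated height, axis within 7 mm, tilt under 0.06 rad) with its handles in line with the feet within 0.17 rad, at rest; the pot stands upright inside on the base within 14 mm of its axis; the hold-down's arm stands open beyond 1.4 rad (z of each of cover, pot in the frame of canister_base below 0.012 m and horizontal distance between cover and canister_base below 0.007 m and angle between the x axis of cover and the x axis of canister_base, either way round below 0.17 rad and angle between cover's own z axis and vertical below 0.06 rad and horizontal distance between pot and canister_base below 0.014 m and angle between pot's own z axis and vertical below 0.1 rad and value of joint clamp_arm above 1.4 rad and linear speed of cover below 0.02 m/s); the robot touches nothing.
It fails at once if the cover is turned home by its knob (contact force between the fingers and cover_knob above 0.5 N and z of cover in the frame of canister_base below 0.014 m and horizontal distance between cover and canister_base below 0.01 m and angle between the x axis of cover and the x axis of canister_base, either way round below 0.8 rad).
It fails at once if the pot is tipped over (angle between pot's own z axis and vertical above 0.7 rad).
It fails at once if a bystander is moved more than 40 mm or knocked over (distance of any of pepper_mill, mug, jar, scoop, silicone_lid, wooden_spoon, bag_clip from where it was at the start of the episode above 0.04 m or angle between any of pepper_mill, jar's own z axis and vertical above 0.5 rad).
It also fails if it takes over 72 s, if anything falls off the work surface, if the arm or the gripper's body presses on something with over 40 N, if the wrist force passes 120 N, or if a joint passes its speed limit or range.

ROBOT

A 6-joint arm with a two-finger parallel gripper is mounted at the origin on the work surface. World frame = base frame: x ahead of the robot, y to its left, z up, the work surface at z = 0. Lengths are in m, angles in rad, forces in N, time in s.
With the tool pointing down it reaches from about 0.225 to 0.875 m from the base axis. Payload 3.4 kg.
Tool frame: the origin (TCP) lies midway between the tips of the shut fingers; the grasp point (between the pads) lies behind it (manip.grip_point_offset is the z of the grasp point in the tool frame, in m); z points along the fingers, x is the direction in which the jaws open and shut, and the axes are right-handed (so a half turn about z gives the same grasp; the last joint's range is limited). The gripper opens to 85 mm and grips with 20 to 120 N. Pads are 22 mm wide; open, the fingers measure 114 mm over their backs; the gripper's body (76 mm by 85 mm) begins 54 mm behind the grasp point. The pads swing forward as they close: fully open they stand 13 mm farther back than shut.
Start: joints at [1.177, 0.276, 1.505, -0, 1.361, -0.121], TCP at [0.155, 0.554, 0.231] pointing down, gripper open.
Joint ranges: [-2.89, 2.89], [-0.75, 2.08], [0.22, 2.7], [-1.18, 4.32], [0.11, 2.71], [-2.7, 2.7]. Speed limits (rad/s): [2.57, 2.57, 3.14, 3.14, 3.14, 3.14].

INTERFACE

Orientations are given as a unit quaternion [w, x, y, z].
In Python, from rig import manip, eyes, recognise, regions_of, mark_of gives the robot as it stands.
- The arm moves only by the shell command python3 -m inch 'ROWS' [FORCE]. ROWS is JSON, a list of rows, each a list of 5 numbers: the gripper command: -1 is shut, 1 is fully open, values between are in proportion, then the shift along the tool's x, y, z in mm, then the turn about the tool's z in degrees. A call has 1 to 20 rows; each row shifts and turns the pose as measured when the row begins, along the tool's axes as they then stand; what a row does not reach is not made up. A row lasts 1/12 s, in which the tool goes at most 41.7 mm and 7.16 degrees, less where a joint would pass 70% of its speed; a pose out of reach is approached as far as the arm can. A call with a gripper value outside its range is refused whole. The fingers move at their own pace and stop on an object; FORCE is the grip in N (left out, the last holds). Time passes only in rows, so rows that do not move let the fingers close. It gives the time, the measured TCP pose, the force and the opening at its end, in the units of the state.
- manip.get_state(): the state, without advancing time (a new reading comes with each control period).
- eyes.get_image(name): name is "side" or "top"; returns a dict with "frame" (400x640x3 uint8, red, green, blue), "K" (3x3 intrinsics, pixels), "k1" (the pictures are not rectified: a ray, as slopes to the right and down, at radius r is drawn at 1 + k1 r^2 times it, then the intrinsics apply), "rvec" (rotation vector, rad) and "tvec" (3), from world to camera coordinates, as OpenCV has them. Camera axes: x right, y down, z forward; pixel columns grow to the right and rows downward; lengths in m; the calibration is good to about 2 mm. A picture is of the moment at which its call begins. There is no depth.
- manip.sign_off(): hands the job in, once; it reports no verdict.
Trained networks look in a picture, given as the dict that the camera call returned (one of the last four; its "shot" number tells which), for a name from the list of things; names that differ only in an ending like _2 or _b are one class to them, and where a whole thing is asked for, a point or a joint stands for the part that bears it (a point fixed in the world has none). Each returns a list of dicts, best first, with "confidence" (0 to 1); they miss things now and then, are a little off and sometimes report something else, mostly with a low value. They report only what shows in the picture. A call takes as long as a camera call. They do not tell look-alikes from the thing itself.
- recognise(picture, target): "bbox" ([left, top, width, height] in pixels, round what is visible of it).
- regions_of(picture, target): "mask" (400x640 bool, what is visible of it) and "bbox" ([left, top, width, height] in pixels, round what is visible of it).
- mark_of(picture, target): "point" ([row, column] in pixels: a listed point, or the origin of a listed thing).
The state is a dict: "clock": time; "qpos": joint angles; "qd": joint speeds; "effort": joint torques, N m; "position": TCP position; "ee_rot": TCP orientation; "contact_force": force on the tool from outside, world axes, zero at the start; "moment": the same for the moment, N m; "width": finger opening in m.
Only numpy, scipy, OpenCV 4.12 (cv2) and the standard library are available. Lean on these libraries where they do the work, as an engineer would, in place of code of your own. Each camera call takes 0.05 s, during which the arm holds its last target.

## Working session

There is one attempt and no reset: what is moved stays moved. The work goes in short steps, Python scripts to look and compute and a shell command to move; the robot and the scene stay as the last step left them, time stands still between calls to the robot, and variables do not carry over. Pictures are saved under pics/ and viewed, and the job is handed in when it is done.

```bash
ls; mkdir -p pics; python3 - <<'E'
from rig import manip, eyes, recognise, regions_of, mark_of
import cv2, numpy as np
print(manip.get_state(), manip.grip_point_offset)
for n in ("side","top"):
    p=eyes.get_image(n)
    cv2.imwrite(f"pics/{n}0.png",p["frame"][:,:,::-1])
    print(n,p["K"],p["k1"],p["rvec"],p["tvec"])
    R=cv2.Rodrigues(np.array(p["rvec"]))[0]; print("cam",-R.T@np.array(p["tvec"]), R[2])
E
```

```text
pics
{'clock': 0.0, 'qpos': array([ 1.17702314e+00,  2.76608881e-01,  1.50615650e+00, -2.84467182e-05,
        1.36067746e+00, -1.21019416e-01]), 'qd': array([-4.99402498e-04,  2.86460358e-03,  1.70301788e-03, -2.02619759e-03,
       -7.03647139e-04,  4.05773821e-05]), 'effort': array([ 1.45660975e-03, -4.16768253e+01, -2.45806324e+01,  3.17537160e-04,
        1.07438728e-02,  6.58939143e-06]), 'position': array([0.15471606, 0.55324136, 0.23042247]), 'ee_rot': array([ 4.78082926e-04,  7.96673586e-01,  6.04409085e-01, -7.92102132e-04]), 'contact_force': array([ 0.17238592, -0.04908118, -0.39799835]), 'moment': array([-0.01984655,  0.04146481,  0.01950498]), 'width': 0.08513856590178649} -0.0187
side [[461.94250568   0.         318.65689915]
 [  0.         461.94250568 204.82809378]
 [  0.           0.           1.        ]] -0.01404067834702079 [ 1.02004956 -2.32798758  1.17543343] [0.26977472 0.36050831 1.34575213]
cam [-0.42804273  0.8004097   1.09083325] [ 0.57523709 -0.55586217 -0.60009961]
top [[386.71880322   0.         316.37289562]
 [  0.         386.71880322 200.94371407]
 [  0.           0.           1.        ]] -0.05043055894146757 [ 2.18536355 -2.18734554  0.04346207] [-0.04613763  0.42859601  1.25034959]
cam [ 0.35950838 -0.06540875  1.27109117] [ 0.05472271  0.01496557 -0.99838943]
```

View pics/side0.png

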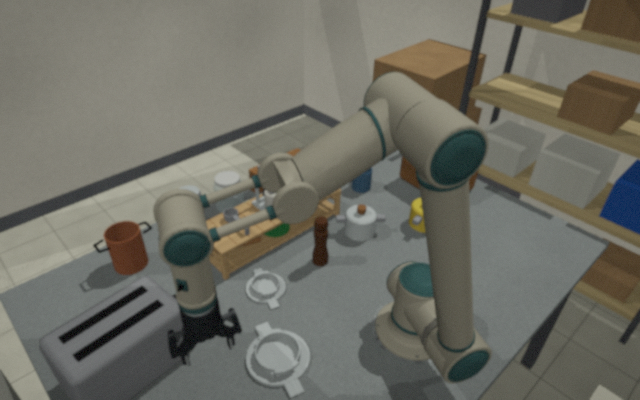

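View pics/top0.png

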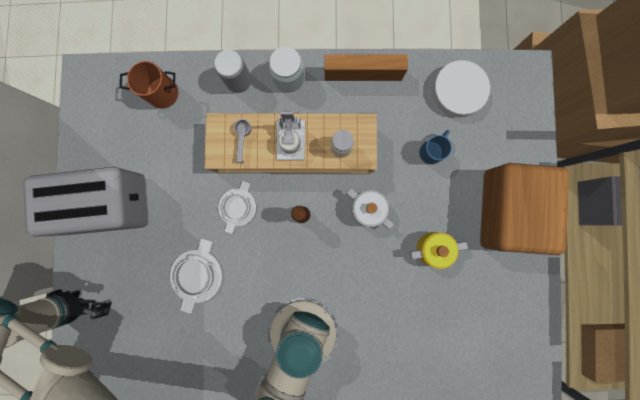

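The top view has world x up and y to the left. Two canister bases are visible, near (237,207) and (195,276). I'll measure both to see which is the right size.

```bash
cat > h.py <<'E'
from rig import manip, eyes, recognise, regions_of, mark_of
import cv2, numpy as np
def par(p):
    R=cv2.Rodrigues(np.array(p["rvec"],float))[0]; t=np.array(p["tvec"],float).ravel(); return R,t
def ray(p,u,v):
    R,t=par(p); D=np.array([p["k1"],0,0,0,0.])
    s=cv2.undistortPoints(np.array([[[u,v]]],float),p["K"],D)[0,0]
    d=R.T@np.array([s[0],s[1],1.]); return -R.T@t,d
def atz(p,u,v,z):
    c,d=ray(p,u,v); return c+d*(z-c[2])/d[2]
def proj(p,X):
    D=np.array([p["k1"],0,0,0,0.])
    return cv2.projectPoints(np.array(X,float).reshape(-1,1,3),np.array(p["rvec"],float),np.array(p["tvec"],float),p["K"],D)[0][:,0]
def tri(ps,uvs):
    A=np.zeros((3,3));b=np.zeros(3);L=[]
    for p,(u,v) in zip(ps,uvs):
        c,d=ray(p,u,v); d/=np.linalg.norm(d); M=np.eye(3)-np.outer(d,d); A+=M;b+=M@c;L.append((c,M))
    X=np.linalg.solve(A,b); return X,[np.linalg.norm(M@(X-c)) for c,M in L]
def crop(p,u0,v0,w,h,s,name,pts=()):
    im=p["frame"][v0:v0+h,u0:u0+w,::-1]; im=cv2.resize(im,None,fx=s,fy=s,interpolation=cv2.INTER_CUBIC)
    for (u,v) in pts: cv2.circle(im,(int((u-u0+.5)*s),int((v-v0+.5)*s)),3,(0,0,255),1)
    cv2.imwrite("pics/"+name,im)
E
python3 - <<'E'
from h import *
S=eyes.get_image("side");T=eyes.get_image("top")
for n in ["canister_base","base_seat","base_stop","cover","cover_handle","cover_knob","pot","clamp","clamp_hinge","lever_top","shelf","pepper_mill","mug","jar","scoop"]:
    for nm,p in (("T",T),("S",S)):
        r=mark_of(p,n); print(n,nm,[(round(q["confidence"],2),np.round(q["point"][::-1],1).tolist()) for q in r[:4]])
for q in regions_of(T,"canister_base"):
    m=q["mask"].astype(np.uint8); v,u=np.nonzero(m)
    c=cv2.findContours(m,cv2.RETR_EXTERNAL,cv2.CHAIN_APPROX_NONE)[0]; c=max(c,key=len)[:,0]
    P=np.array([atz(T,*x,0.008)[:2] for x in c]); 
    d=np.linalg.norm(P[:,None]-P[None],axis=2); i,j=np.unravel_index(d.argmax(),d.shape)
    print(q["confidence"],q["bbox"],"len",d.max(),P[i],P[j],(P[i]+P[j])/2, "ang",np.arctan2(*(P[i]-P[j])[::-1]))
crop(T,140,180,130,140,4,"bases.png"); crop(T,200,90,200,100,4,"shelf.png"); crop(T,330,170,150,110,4,"cov.png")
E
```

```text
canister_base T [(0.83, [234.4, 206.4]), (0.57, [193.3, 274.2])]
canister_base S [(0.85, [277.2, 358.1]), (0.81, [267.6, 288.2])]
base_seat T [(0.87, [195.5, 273.2]), (0.79, [240.1, 208.8])]
base_seat S [(0.72, [274.6, 357.5]), (0.68, [263.6, 286.6])]
base_stop T [(0.73, [248.5, 197.0]), (0.6, [209.1, 263.8]), (0.16, [369.6, 208.2])]
base_stop S [(0.67, [238.4, 224.0]), (0.62, [266.2, 273.6])]
cover T [(0.8, [368.2, 205.4]), (0.74, [289.7, 144.3]), (0.72, [432.3, 244.8])]
cover S [(0.94, [361.8, 232.8]), (0.6, [422.0, 219.7])]
cover_handle T [(0.76, [352.1, 194.3]), (0.59, [416.8, 254.4]), (0.33, [430.0, 150.1])]
cover_handle S [(0.88, [335.9, 217.7]), (0.84, [417.9, 218.5]), (0.5, [358.1, 230.0])]
cover_knob T [(0.57, [442.4, 249.1]), (0.56, [243.0, 137.6]), (0.44, [367.2, 204.8])]
cover_knob S [(0.52, [360.3, 211.9])]
pot T [(0.56, [290.0, 146.3])]
pot S [(0.4, [274.8, 205.3]), (0.23, [340.1, 217.2])]
clamp T [(0.57, [291.8, 142.0])]
clamp S [(0.58, [272.2, 208.8])]
clamp_hinge T [(0.84, [288.9, 116.8])]
clamp_hinge S [(0.46, [263.3, 181.9])]
lever_top T [(0.81, [284.7, 112.0])]
lever_top S []
shelf T [(0.89, [291.3, 146.6]), (0.74, [281.7, 109.3]), (0.59, [234.3, 207.4])]
shelf S [(0.81, [271.3, 230.2])]
pepper_mill T [(0.58, [301.1, 215.0])]
pepper_mill S [(0.73, [319.4, 261.1])]
mug T [(0.96, [431.7, 152.9])]
mug S [(0.81, [362.1, 188.1]), (0.24, [261.4, 183.0])]
jar T [(0.65, [341.0, 146.1])]
jar S [(0.29, [268.2, 232.6])]
scoop T [(0.89, [245.2, 138.8]), (0.49, [365.3, 208.1])]
scoop S [(0.73, [238.0, 224.5])]
0.85 [215.9, 185.4, 40.0, 47.9] len 0.1731266484559803 [0.33042508 0.24994805] [0.4882345  0.17875099] [0.40932979 0.21434952] ang 2.7177757347139178
0.84 [171.2, 240.3, 49.5, 75.0] len 0.24682334864061667 [0.06877296 0.39002426] [0.30084635 0.30597839] [0.18480965 0.34800133] ang 2.794133190506144
```

```bash
sleep 1; ls pics
```

```text
bases.png
cov.png
shelf.png
side0.png
top0.png
```

View pics/bases.png

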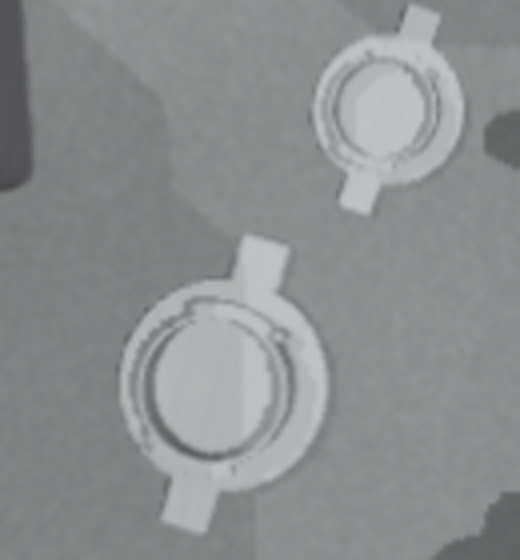

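View pics/shelf.png

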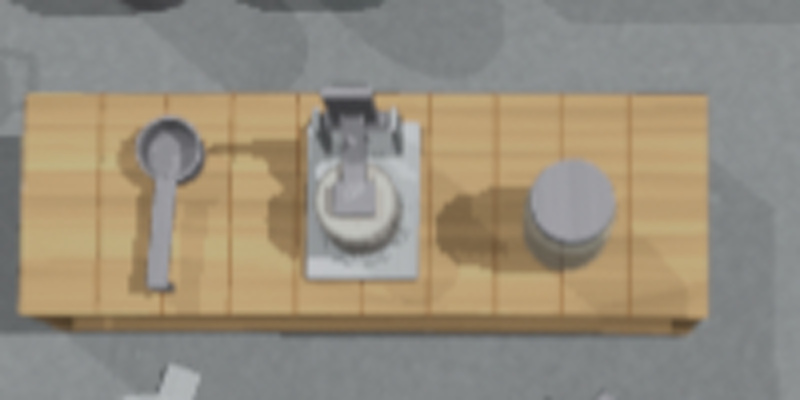

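View pics/cov.png

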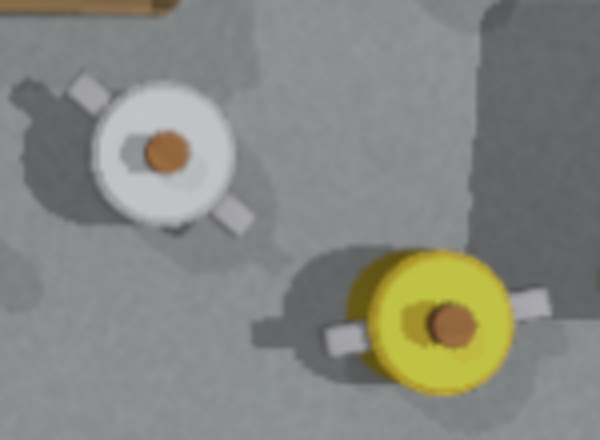

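The small base near (237,207) measures about 0.173 m foot tip to foot tip, close to the specified 178 mm. The large one near (195,276) measures 0.247 m, so the small one is the one meant; the enlarged crop shows both fully visible. The silver cover is near (370,208), and the yellow look-alike near (440,250) stays where it is. Next I'll fit the outlines to get precise poses.

```bash
cat > fit.py <<'E'
from h import *
from scipy.optimize import minimize
def circ(r,z,n=60):
    a=np.linspace(0,2*np.pi,n,endpoint=False); return np.c_[r*np.cos(a),r*np.sin(a),0*a+z]
def box(x0,x1,y0,y1,z0,z1): return np.array([[x,y,z] for x in(x0,x1) for y in(y0,y1) for z in(z0,z1)])
BASE=[np.r_[circ(.062,0),circ(.062,.008)],box(-.089,.089,-.015,.015,0,.008),np.r_[circ(.044,.008),circ(.044,.028)]]
COVER=[np.r_[circ(.056,0),circ(.056,.084)],box(-.089,.089,-.012,.012,.05,.07),np.r_[circ(.010,.084),circ(.010,.09)],np.r_[circ(.017,.09),circ(.017,.112)]]
POT=[np.r_[circ(.03,0),circ(.03,.062)]]
def place(P,x,y,z,a):
    c,s=np.cos(a),np.sin(a); return P@np.array([[c,s,0],[-s,c,0],[0,0,1]])+[x,y,z]
def sil(p,model,pose,s=4):
    m=np.zeros((400*s,640*s),np.uint8)
    for P in model:
        q=proj(p,place(P,*pose)); hull=cv2.convexHull(((q+.5)*s-.5).astype(np.float32)); cv2.fillConvexPoly(m,np.round(hull).astype(np.int32),255)
    return cv2.resize(m,(640,400),interpolation=cv2.INTER_AREA)/255.
def fit(views,model,x0,z):
    # views: list of (picture, mask)
    def f(q):
        e=0
        for p,m in views:
            r=sil(p,model,(q[0],q[1],z,q[2])); e+=np.abs(r-m).sum()/m.sum()
        return e
    S=np.array([x0,[x0[0]+.01,x0[1],x0[2]],[x0[0],x0[1]+.01,x0[2]],[x0[0],x0[1],x0[2]+.15]])
    r=minimize(f,x0,method="Nelder-Mead",options=dict(initial_simplex=S,xatol=1e-4,fatol=1e-4,maxiter=120)); return r.x,r.fun
def pick(p,name,X):
    u,v=proj(p,[X])[0]; best=None
    for q in regions_of(p,name):
        b=q["bbox"]
        d=np.hypot(b[0]+b[2]/2-u,b[1]+b[3]/2-v)
        if best is None or d<best[0]: best=(d,q)
    return None if best is None or best[0]>25 else best[1]["mask"].astype(float)
E
python3 - <<'E'
from fit import *
S=eyes.get_image("side");T=eyes.get_image("top")
for name,model,X,a0 in (("canister_base",BASE,(.41,.214,.01),-.42),("cover",COVER,(atz(T,370,208,.09)),.8)):
    V={n:(p,pick(p,name,X)) for n,p in (("T",T),("S",S))}
    print(name,X,{n:None if v[1] is None else v[1].sum() for n,v in V.items()})
    for c in ("T","S","TS"):
        vs=[V[k] for k in c if V[k][1] is not None]
        if len(vs)==len(c):
            q,e=fit(vs,model,(X[0],X[1],a0),0.); print(c,np.round(q,4),round(e,3))
    if name=="cover":
        q2,e=fit([V["T"]],model,(X[0],X[1],-.8),0.);print("alt",q2,e)
E
```

```text
canister_base (0.41, 0.214, 0.01) {'T': np.float64(1253.0), 'S': np.float64(1059.0)}
T [ 0.4109  0.2165 -0.3417] 0.048
S [ 0.4115  0.2168 -0.3321] 0.064
TS [ 0.4113  0.2164 -0.335 ] 0.115
cover [ 0.40245657 -0.21141754  0.09      ] {'T': np.float64(1202.0), 'S': np.float64(1002.0)}
T [ 0.4051 -0.2121  0.8686] 0.084
S [ 0.4018 -0.2126  0.974 ] 0.204
TS [ 0.4052 -0.213   0.8621] 0.292
alt [ 0.40514679 -0.21129428 -0.80142072] 0.29495285635052687
```

```bash
python3 - <<'E'
from fit import *
T=eyes.get_image("top")
for n,uv,z in (("BL",(276.25,160),.13),("BR",(304.5,160),.13),("TR",(305,121),.13),("shelfL",(205,171),.12),("shelfTL",(206.5,113.5),.12),("shelfTR",(377,113.5),.12),("shelfR",(377,171),.12),("leverL",(280,112),.2735),("leverR",(294,112),.2735)): print(n,np.round(atz(T,*uv,z),4))
for n in ("lever_top","clamp_hinge"):
    uv=mark_of(T,n)[0]["point"][::-1]; print(n,uv,atz(T,*uv,.2735 if n[0]=="l" else .1975))
S=eyes.get_image("side")
crop(S,200,160,150,110,5,"sshelf.png"); crop(S,200,160,150,110,5,"sshelf.png")
crop(T,265,100,60,75,8,"clampT.png")
E
```

```text
BL [0.5444 0.0712 0.13  ]
BR [ 0.5441 -0.013   0.13  ]
TR [ 0.6621 -0.0143  0.13  ]
shelfL [0.5136 0.2883 0.12  ]
shelfTL [0.6904 0.2872 0.12  ]
shelfTR [ 0.6871 -0.2316  0.12  ]
shelfR [ 0.5121 -0.2296  0.12  ]
leverL [0.6485 0.0451 0.2735]
leverR [0.6482 0.0082 0.2735]
lever_top [284.9, 112.0] [0.64839697 0.032151   0.2735    ]
clamp_hinge [234.4, 209.4] [0.3950042  0.17964013 0.1975    ]
```

View pics/clampT.png

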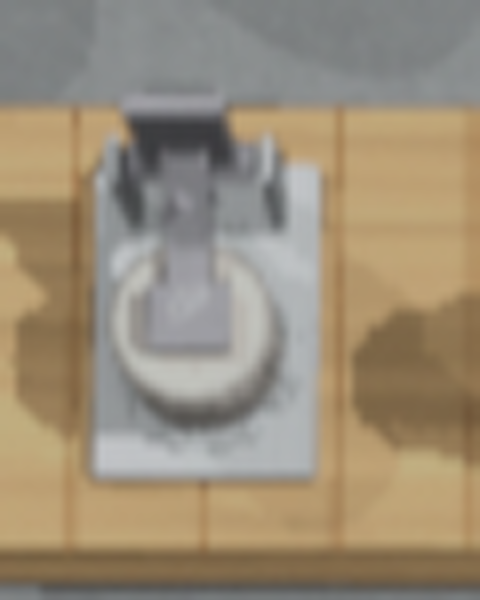

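View pics/sshelf.png

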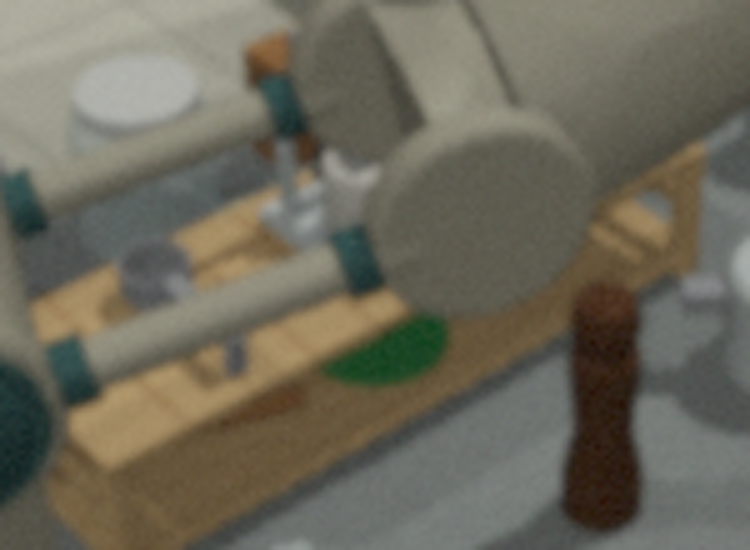

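```bash
cat >> h.py <<'E'
from scipy.spatial.transform import Rotation as Rn
def tool():
    s=manip.get_state(); w,x,y,z=s["ee_rot"]; R=Rn.from_quat([x,y,z,w]).as_matrix(); return s,R
def show():
    s,R=tool(); print("t",round(s["clock"],2),"pos",np.round(s["position"],4),"x-axis ang",round(np.degrees(np.arctan2(R[1,0],R[0,0])),1),"zax",np.round(R[:,2],3),"F",np.round(s["contact_force"],1),"w",round(s["width"],4),"q",np.round(s["qpos"],2))
def to(X):
    s,R=tool(); d=R.T@(np.array(X)-s["position"])*1000; print("to",X,"tool mm",np.round(d,1),"n>=",round(np.linalg.norm(d)/41.7,1))
E
python3 - <<'E'
from fit import *
import warnings
p=None
T=eyes.get_image("top")
print("lid",atz(T,289.1,141,.192),"lever",atz(T,286.9,113,.2735))
q=pick(T,"pot",(.59,.03,.16)); print(q.sum() if q is not None else 0)
show()
for u in ((.60,.03,.30),): to(u)
E
```

```text
lid [0.58841258 0.02776499 0.192     ] lever [0.64568235 0.0268703  0.2735    ]
288.0
t 2.35 pos [0.1549 0.5537 0.2313] x-axis ang 74.4 zax [ 0.  0. -1.] F [ 0.  -0.2 -0.1] w 0.0855 q [ 1.18  0.28  1.5  -0.    1.36 -0.12]
to (0.6, 0.03, 0.3) tool mm [-384.5  569.7  -68.7] n>= 16.6
```

```bash
python3 -m inch '[[-1,-10,15,-20,0],[-1,-20,30,-20,0],[-1,-22,33,-10,0],[-1,-22,33,-5,0],[-1,-22,33,-5,0],[-1,-22,33,-5,0],[-1,-22,33,-5,0],[-1,-22,33,0,0],[-1,-22,33,0,0],[-1,-22,33,0,0],[-1,-22,33,0,0],[-1,-22,33,0,0],[-1,-22,33,0,0],[-1,-22,33,0,0],[-1,-22,33,0,0],[-1,-22,33,0,0],[-1,0,0,0,-5],[-1,0,0,0,-5],[-1,0,0,0,-5],[-1,0,0,0,-0.6]]'; python3 - <<'E'
from h import *
show(); to((.602,.028,.31)); to((.602,.028,.236))
E
```

```text
clock: 4.02
position: [0.5742, 0.0689, 0.3034]
ee_rot: [0.002, 0.702, 0.712, 0.004]
contact_force: [-0.1, 0.0, 0.3]
width: 0.0002
t 4.02 pos [0.5742 0.0689 0.3034] x-axis ang 90.7 zax [ 0.009  0.002 -1.   ] F [-0.1  0.   0.3] w 0.0002 q [-0.    0.25  1.37  0.    1.52 -1.59]
to (0.602, 0.028, 0.31) tool mm [-41.3  27.3  -6.5] n>= 1.2
to (0.602, 0.028, 0.236) tool mm [-41.4  26.6  67.5] n>= 2.0
```

```bash
python3 -m inch '[[-1,-20,10,0,0],[-1,-20,10,0,0],[-1,-2,6,0,0],[-1,0,0,20,0],[-1,0,0,30,0],[-1,0,0,16,0],[-1,0,0,0,0]]'; python3 - <<'E'
from h import *
show(); to((.602,.028,.236))
T=eyes.get_image("top"); crop(T,250,90,80,80,7,"a1.png")
S=eyes.get_image("side"); crop(S,200,130,150,110,5,"a1s.png")
E
```

```text
clock: 4.6
position: [0.6036, 0.0283, 0.2377]
ee_rot: [0.004, 0.706, 0.708, 0.007]
contact_force: [0.4, 0.9, -0.4]
width: 0.0001
t 4.6 pos [0.6036 0.0283 0.2377] x-axis ang 90.2 zax [ 0.014  0.004 -1.   ] F [ 0.4  0.9 -0.4] w 0.0001 q [-0.07  0.31  1.44  0.01  1.38 -1.65]
to (0.602, 0.028, 0.236) tool mm [-0.3 -1.7  1.7] n>= 0.1
```

View pics/a1s.png

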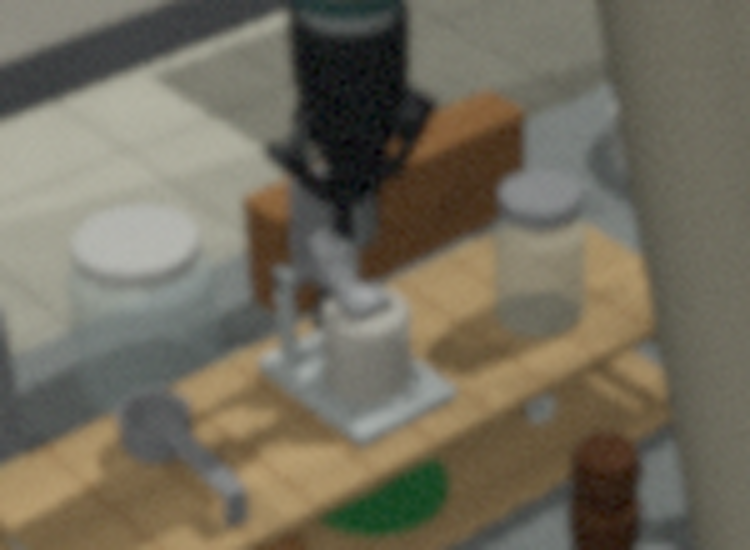

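```bash
python3 -m inch '[[-1,0,10,0,0],[-1,0,8,0,0],[-1,0,6,0,0],[-1,0,6,0,0],[-1,0,8,0,0],[-1,0,8,0,0],[-1,0,8,0,0],[-1,0,8,0,0],[-1,0,8,0,0],[-1,0,8,0,0],[-1,0,8,0,0]]'; python3 - <<'E'
from h import *
show()
T=eyes.get_image("top"); crop(T,250,90,80,80,7,"a2.png")
S=eyes.get_image("side"); crop(S,200,130,150,110,5,"a2s.png")
E
```

```text
clock: 5.62
position: [0.6952, 0.0299, 0.2466]
ee_rot: [0.003, 0.706, 0.708, 0.006]
contact_force: [0.2, -1.1, -0.5]
width: -0.0
t 5.62 pos [0.6952 0.0299 0.2466] x-axis ang 90.2 zax [ 0.013  0.003 -1.   ] F [ 0.2 -1.1 -0.5] w -0.0 q [-0.06  0.45  1.2   0.    1.48 -1.63]
```

View pics/a2s.png

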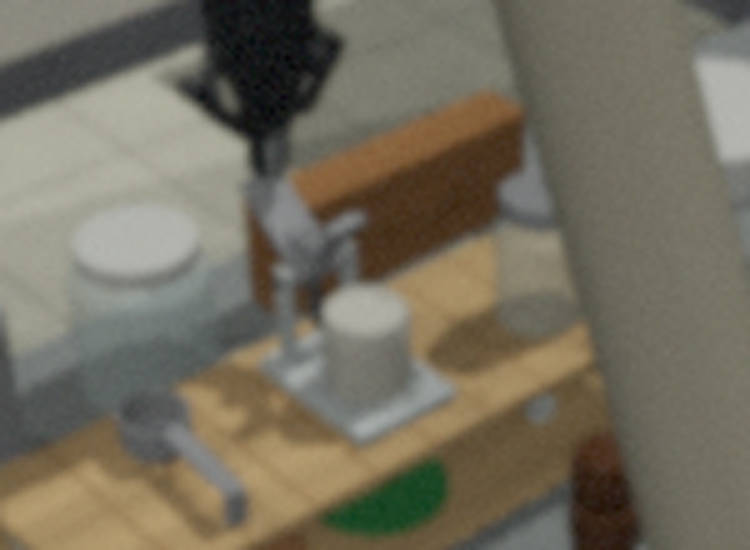

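```bash
python3 -m inch '[[-1,0,0,-20,0],[-1,0,0,-35,0],[-1,0,0,-35,0],[1,0,-20,-20,0],[1,0,-40,0,0],[1,0,-30,0,0],[1,0,0,0,0]]'; python3 - <<'E'
from h import *
show()
T=eyes.get_image("top"); crop(T,250,90,80,80,7,"a3.png")
S=eyes.get_image("side"); crop(S,200,130,150,110,5,"a3s.png")
E
```

```text
clock: 6.3
position: [0.6066, 0.0287, 0.3584]
ee_rot: [0.005, 0.706, 0.708, 0.008]
contact_force: [-0.6, -0.2, 0.4]
width: 0.0483
t 6.3 pos [0.6066 0.0287 0.3584] x-axis ang 90.2 zax [ 0.019  0.003 -1.   ] F [-0.6 -0.2  0.4] w 0.0483 q [-0.07  0.28  1.2   0.    1.65 -1.64]
```

View pics/a3s.png

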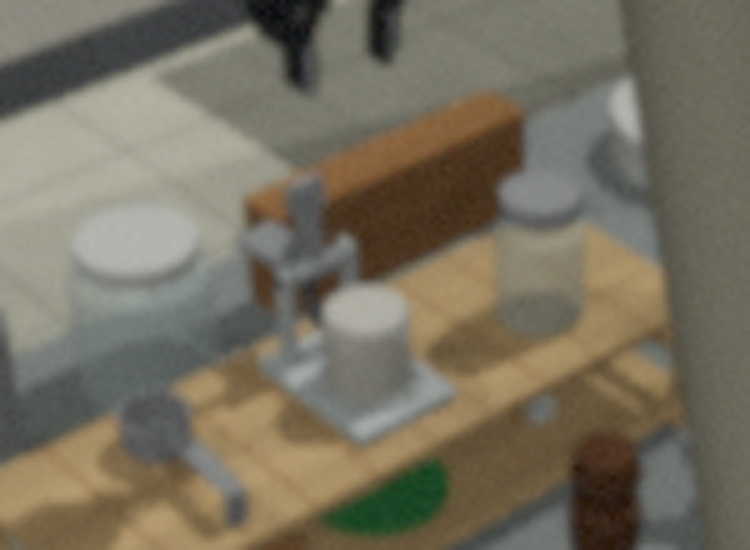

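View pics/a3.png

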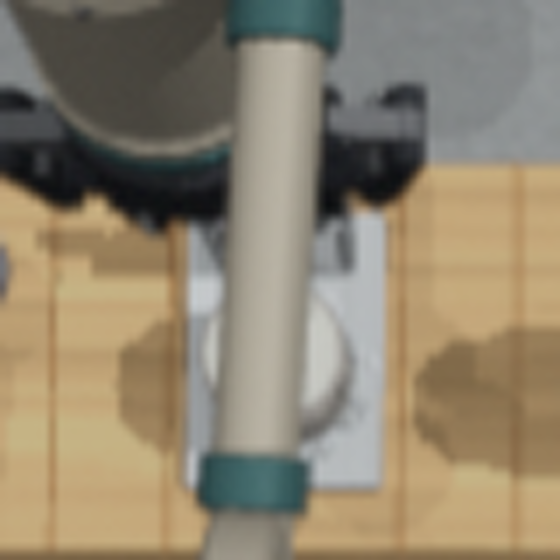

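```bash
python3 - <<'E'
from fit import *
S=eyes.get_image("side")
m=pick(S,"pot",(.589,.028,.16))
if m is not None: print(m.sum(),fit([(S,m)],POT,(.589,.028,0),.13))
print(atz(S,200+365/5,130+310/5,.192))
show(); to((.586,.028,.25)); to((.586,.028,.156))
E
```

```text
341.0 (array([ 0.59975178,  0.02692121, -0.07645191]), np.float64(0.19964349376114082))
[0.58800868 0.03304759 0.192     ]
t 6.5 pos [0.612  0.0283 0.3561] x-axis ang 90.2 zax [ 0.02   0.003 -1.   ] F [0.6 0.5 1. ] w 0.0768 q [-0.07  0.28  1.19  0.    1.65 -1.64]
to (0.586, 0.028, 0.25) tool mm [ -0.5 -28.1 105.5] n>= 2.6
to (0.586, 0.028, 0.156) tool mm [ -0.8 -30.  199.5] n>= 4.8
```

```bash
python3 - <<'E'
from fit import *
S=eyes.get_image("side")
m=pick(S,"pot",(.589,.028,.16))
s=6;u0,v0,w,h=235,160,90,75
ims=[]
im=cv2.resize(S["frame"][v0:v0+h,u0:u0+w,::-1],None,fx=s,fy=s,interpolation=cv2.INTER_CUBIC)
def dr(im,pose,col):
    for z in (0,.062):
        q=proj(S,place(circ(.03,z),*pose)); cv2.polylines(im,[np.round((q-[u0,v0]+.5)*s).astype(int)],True,col,1)
dr(im,(.588,.029,.13,0),(0,0,255))
c=cv2.findContours(m.astype(np.uint8),cv2.RETR_EXTERNAL,cv2.CHAIN_APPROX_NONE)[0]
for k in c: cv2.polylines(im,[np.round((k[:,0]-[u0,v0]+.5)*s).astype(int)],True,(0,255,0),1)
cv2.imwrite("pics/potov.png",im)
E
```

```text
(no output)
```

View pics/potov.png

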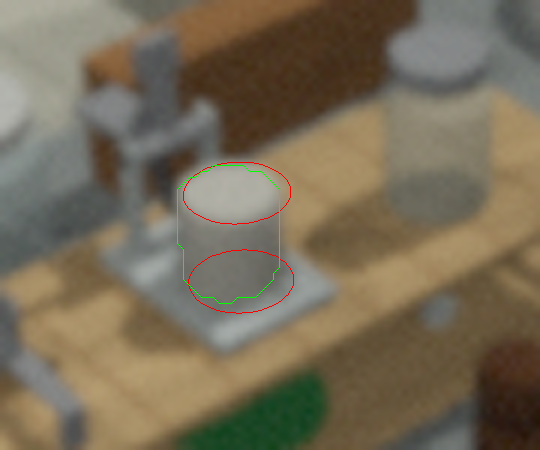

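```bash
python3 -m inch '[[1,0,-10,25,0],[1,0,-10,30,0],[1,0,-8,30,0],[1,2,0,20,0],[1,0,0,30,0],[1,0,0,25,0],[1,0,0,15,0],[1,0,0,5,0],[1,0,0,0,0]]'; python3 - <<'E'
from h import *
show(); to((.586,.030,.156))
S=eyes.get_image("side"); crop(S,200,130,150,110,5,"a4s.png")
E
```

```text
clock: 7.35
position: [0.5965, 0.0302, 0.1608]
ee_rot: [0.005, 0.706, 0.708, 0.007]
contact_force: [0.1, -0.1, 0.5]
width: 0.0854
t 7.35 pos [0.5965 0.0302 0.1608] x-axis ang 90.2 zax [ 0.016  0.004 -1.   ] F [ 0.1 -0.1  0.5] w 0.0854 q [-0.07  0.35  1.58  0.01  1.2  -1.64]
to (0.586, 0.03, 0.156) tool mm [ -0.2 -10.6   4.6] n>= 0.3
```

View pics/a4s.png

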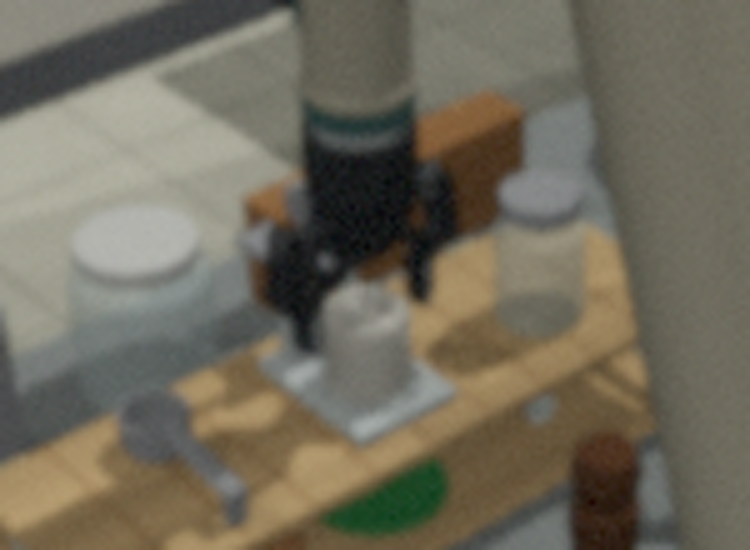

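```bash
python3 -m inch '[[1,0,-8,4,0],[1,0,-1,1,0],[0,0,0,0,0],[-1,0,0,0,0],[-1,0,0,0,0],[-1,0,0,0,0],[-1,0,0,0,0],[-1,0,0,0,0],[-1,0,0,0,0],[-1,0,0,0,0]]' 40; python3 - <<'E'
from h import *
show()
E
```

```text
clock: 8.23
position: [0.5905, 0.0298, 0.1608]
ee_rot: [0.008, 0.706, 0.708, 0.01]
contact_force: [-0.2, 0.0, -2.2]
width: 0.0588
t 8.23 pos [0.5905 0.0298 0.1608] x-axis ang 90.2 zax [ 0.026  0.003 -1.   ] F [-0.2  0.  -2.2] w 0.0588 q [-0.07  0.33  1.6   0.    1.18 -1.65]
```

```bash
python3 -m inch '[[-1,0,0,-10,0],[-1,0,0,-20,0],[-1,0,0,-30,0],[-1,0,0,-30,0],[-1,0,0,-20,0],[-1,10,-10,-5,0],[-1,20,-20,0,0],[-1,24,-23,0,0],[-1,24,-23,0,0],[-1,24,-23,0,0],[-1,24,-23,0,0],[-1,24,-23,0,0],[-1,20,-20,0,0],[-1,10,-10,0,0],[-1,0,0,0,0]]'; python3 - <<'E'
from h import *
show(); to((.4112,.2166,.28)); to((.4112,.2166,.039))
S=eyes.get_image("side"); crop(S,200,100,150,220,3,"a5s.png")
T=eyes.get_image("top"); crop(T,190,150,120,120,5,"a5.png")
E
```

```text
clock: 9.48
position: [0.3942, 0.2177, 0.2755]
ee_rot: [0.003, 0.708, 0.707, 0.007]
contact_force: [0.2, -1.0, -2.8]
width: 0.0583
t 9.48 pos [0.3942 0.2177 0.2755] x-axis ang 89.9 zax [ 0.014  0.006 -1.   ] F [ 0.2 -1.  -2.8] w 0.0583 q [ 0.35  0.05  1.68  0.    1.4  -1.22]
to (0.4112, 0.2166, 0.28) tool mm [-1.  17.1 -4.3] n>= 0.4
to (0.4112, 0.2166, 0.039) tool mm [ -2.5  13.6 236.7] n>= 5.7
```

View pics/a5s.png

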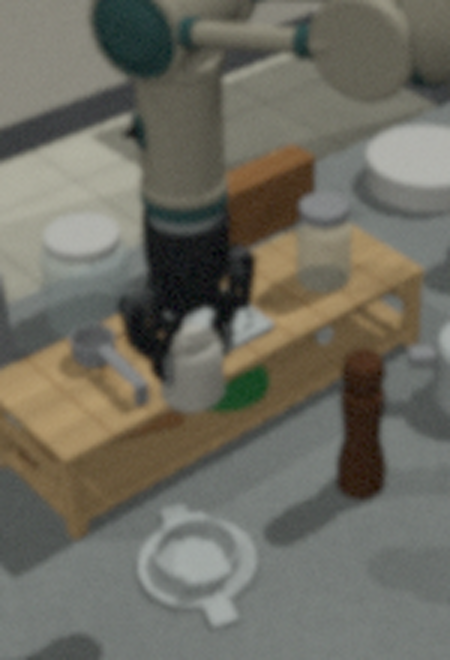

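View pics/a5.png

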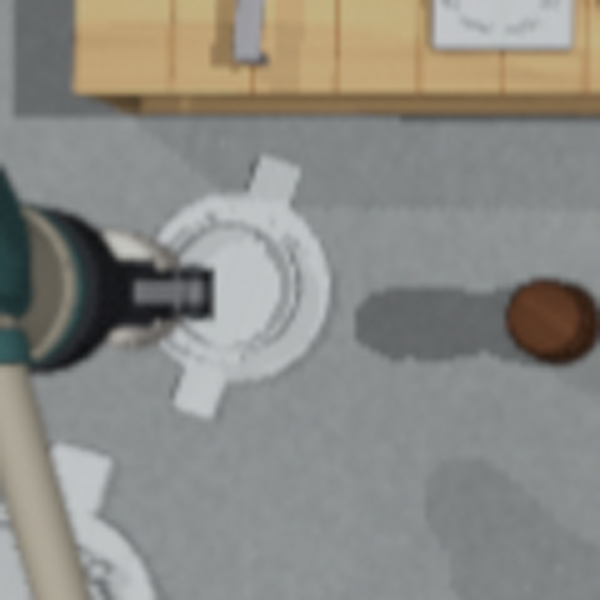

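```bash
python3 -m inch '[[-1,-1,10,10,0],[-1,-1,5,25,0],[-1,0,0,35,0],[-1,0,0,35,0],[-1,0,0,35,0],[-1,0,0,30,0],[-1,0,0,15,0],[-1,0,0,5,0],[-1,0,0,0,0]]'; python3 - <<'E'
from h import *
show(); to((.4112,.2166,.08)); to((.4112,.2166,.039))
E
```

```text
clock: 10.33
position: [0.4324, 0.2069, 0.0747]
ee_rot: [0.01, 0.712, 0.702, 0.011]
contact_force: [0.2, -0.1, -1.6]
width: 0.0586
t 10.33 pos [0.4324 0.2069 0.0747] x-axis ang 89.2 zax [ 0.029  0.002 -1.   ] F [ 0.2 -0.1 -1.6] w 0.0586 q [ 0.31  0.27  1.96 -0.01  0.89 -1.24]
to (0.4112, 0.2166, 0.08) tool mm [  9.4 -21.2  -5.9] n>= 0.6
to (0.4112, 0.2166, 0.039) tool mm [  9.3 -22.4  35.1] n>= 1.0
```

```bash
python3 -m inch '[[-1,5,-10,-3,0],[-1,4,-10,-1,0],[-1,0,0,0,0],[-1,0,0,0,0]]'; python3 - <<'E'
from h import *
show(); to((.4112,.2166,.039))
E
```

```text
clock: 10.67
position: [0.4145, 0.2165, 0.0804]
ee_rot: [0.011, 0.713, 0.701, 0.013]
contact_force: [0.3, 1.0, -2.0]
width: 0.0585
t 10.67 pos [0.4145 0.2165 0.0804] x-axis ang 89.0 zax [ 0.034  0.003 -0.999] F [ 0.3  1.  -2. ] w 0.0585 q [ 0.34  0.24  1.98 -0.01  0.89 -1.21]
to (0.4112, 0.2166, 0.039) tool mm [-0.1 -4.7 41.2] n>= 1.0
```

```bash
python3 -m inch '[[-1,0,-3,10,0],[-1,0,-2,10,0],[-1,0,-1,8,0],[-1,0,-1,6,0],[-1,0,0,3,0],[-1,0,0,0,0]]'; python3 - <<'E'
from h import *
show(); to((.4112,.2166,.039))
E
```

```text
clock: 11.17
position: [0.4128, 0.2198, 0.048]
ee_rot: [0.014, 0.712, 0.702, 0.021]
contact_force: [0.3, -0.3, -1.5]
width: 0.0585
t 11.17 pos [0.4128 0.2198 0.048 ] x-axis ang 89.2 zax [ 0.05   0.009 -0.999] F [ 0.3 -0.3 -1.5] w 0.0585 q [ 0.35  0.28  2.03 -0.01  0.78 -1.2 ]
to (0.4112, 0.2166, 0.039) tool mm [-3.3 -2.   8.9] n>= 0.2
```

```bash
python3 -m inch '[[-1,-3,-2,10,0],[-1,0,0,4,0]]'; python3 - <<'E'
from h import *
show(); to((.4112,.2166,.039))
S=eyes.get_image("side"); crop(S,200,220,130,100,5,"a6s.png")
E
```

```text
clock: 11.33
position: [0.4142, 0.2178, 0.0374]
ee_rot: [0.016, 0.711, 0.702, 0.023]
contact_force: [-10.2, -2.6, 36.0]
width: 0.0584
t 11.33 pos [0.4142 0.2178 0.0374] x-axis ang 89.3 zax [ 0.056  0.01  -0.998] F [-10.2  -2.6  36. ] w 0.0584 q [ 0.34  0.3   2.05 -0.01  0.74 -1.2 ]
to (0.4112, 0.2166, 0.039) tool mm [-1.2 -2.9 -1.8] n>= 0.1
```

View pics/a6s.png

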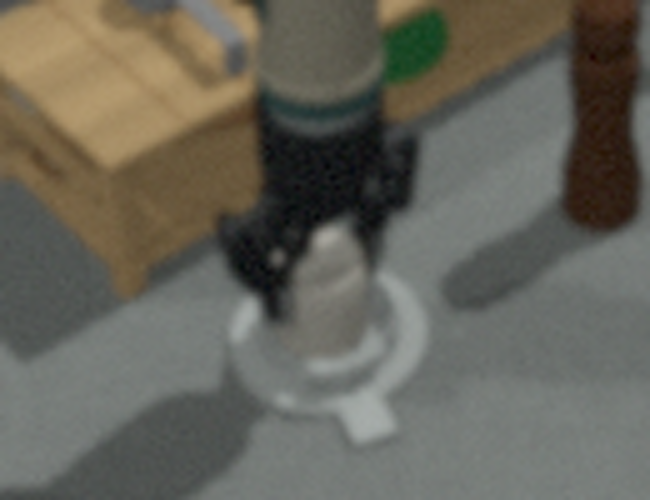

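```bash
python3 -m inch '[[-1,0,0,-2,0],[0.2,0,0,0,0],[1,0,0,0,0],[1,0,0,0,0],[1,0,0,0,0],[1,0,0,-15,0],[1,0,0,-30,0],[1,0,0,-40,0],[1,0,0,-40,0],[1,0,0,-40,0],[1,0,0,-30,0],[1,0,0,-10,0]]'; python3 - <<'E'
from fit import *
show()
S=eyes.get_image("side"); crop(S,200,220,130,100,5,"a7s.png")
m=pick(S,"pot",(.411,.2166,.04)); 
if m is not None: print(m.sum(),fit([(S,m)],POT,(.411,.2166,0),.008))
E
```

```text
clock: 12.38
position: [0.402, 0.2154, 0.2511]
ee_rot: [0.015, 0.712, 0.702, 0.021]
contact_force: [0.2, -0.2, 0.8]
width: 0.0856
t 12.38 pos [0.402  0.2154 0.2511] x-axis ang 89.2 zax [ 0.051  0.008 -0.999] F [ 0.2 -0.2  0.8] w 0.0856 q [ 0.35  0.06  1.73 -0.01  1.3  -1.21]
471.0 (array([ 0.42080036,  0.21781246, -0.00244874]), np.float64(0.09529161983264643))
```

View pics/a7s.png

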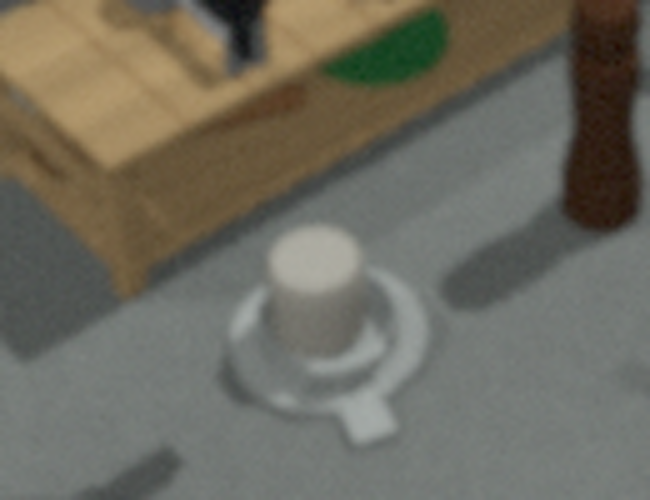

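```bash
python3 - <<'E'
from fit import *
S=eyes.get_image("side");T=eyes.get_image("top")
print("lid S",atz(S,262.5,271.1,.070))
s=6;u0,v0,w,h=235,250,70,65
im=cv2.resize(S["frame"][v0:v0+h,u0:u0+w,::-1],None,fx=s,fy=s,interpolation=cv2.INTER_CUBIC)
for r,z,x,y,c in ((.03,.07,.4208,.2178,(0,0,255)),(.03,.07,.4142,.2178,(0,255,0)),(.044,.028,.4113,.2164,(255,0,0)),(.062,.008,.4113,.2164,(255,0,0))):
    q=proj(S,place(circ(r,z),x,y,0,0)); cv2.polylines(im,[np.round((q-[u0,v0]+.5)*s).astype(int)],True,c,1)
cv2.imwrite("pics/a8s.png",im)
crop(T,190,160,100,90,6,"a8.png")
E
```

```text
lid S [0.41782257 0.21706846 0.07      ]
```

View pics/a8s.png

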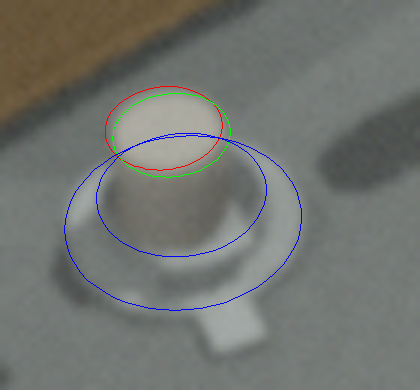

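View pics/a8.png

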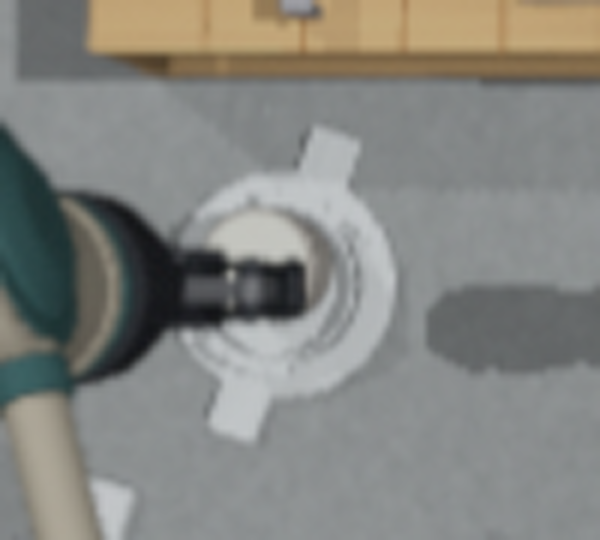

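```bash
python3 -m inch '[[1,-15,0,0,0],[1,-30,0,0,0],[1,-36,0,0,0],[1,-36,0,0,0],[1,-36,0,0,0],[1,-36,0,0,0],[1,-36,0,0,0],[1,-36,0,0,0],[1,-36,0,0,0],[1,-36,0,0,0],[1,-36,0,0,0],[1,-25,0,0,0],[1,-10,0,0,0]]'; python3 - <<'E'
from fit import *
show(); to((.405,-.212,.087))
S=eyes.get_image("side");T=eyes.get_image("top")
m=pick(T,"pot",(.415,.2166,.04)); 
if m is not None: print("pot T",m.sum(),fit([(T,m)],POT,(.411,.2166,0),.008))
m=pick(S,"cover",(.405,-.212,.04)); 
if m is not None: print("cov S",m.sum(),fit([(S,m)],COVER,(.405,-.212,.87),0))
crop(S,310,170,100,90,6,"b1s.png");crop(T,200,170,70,70,8,"b1.png")
for p in (S,): print(mark_of(p,"cover_knob")[:2],mark_of(p,"cover")[:2],proj(p,[[.405,-.212,.084],[.405,-.212,0]]))
E
```

```text
clock: 13.67
position: [0.3806, -0.2016, 0.2132]
ee_rot: [-0.01, 0.709, 0.705, 0.004]
contact_force: [0.4, 0.9, -0.2]
width: 0.0852
t 13.67 pos [ 0.3806 -0.2016  0.2132] x-axis ang 89.7 zax [-0.008  0.019 -1.   ] F [ 0.4  0.9 -0.2] w 0.0852 q [-0.66  0.08  1.81  0.01  1.28 -2.23]
to (0.405, -0.212, 0.087) tool mm [-12.7  25.6 125.8] n>= 3.1
pot T 392.0 (array([0.41920859, 0.21762901, 0.01814165]), np.float64(0.0810124049619848))
cov S 86.0 (array([ 0.40713589, -0.22144336,  0.83201361]), np.float64(12.92781577747378))
[{'point': [204.2, 425.0], 'confidence': 0.61}] [{'point': [223.6, 421.6], 'confidence': 0.94}] [[360.34235366 212.46187732]
 [358.67424679 230.52266491]]
```

View pics/b1s.png

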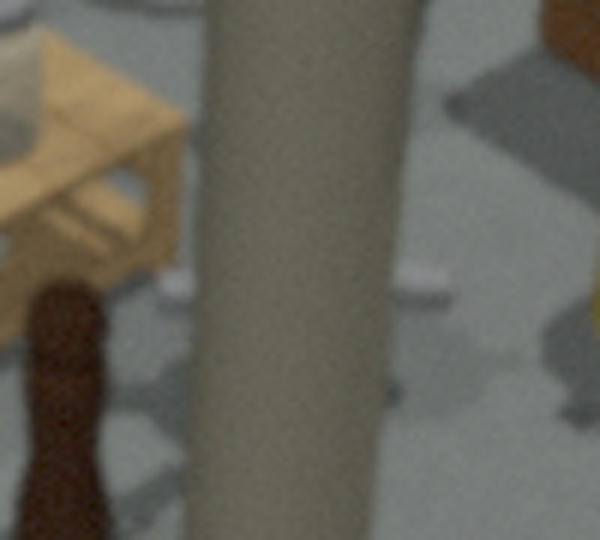

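View pics/b1.png

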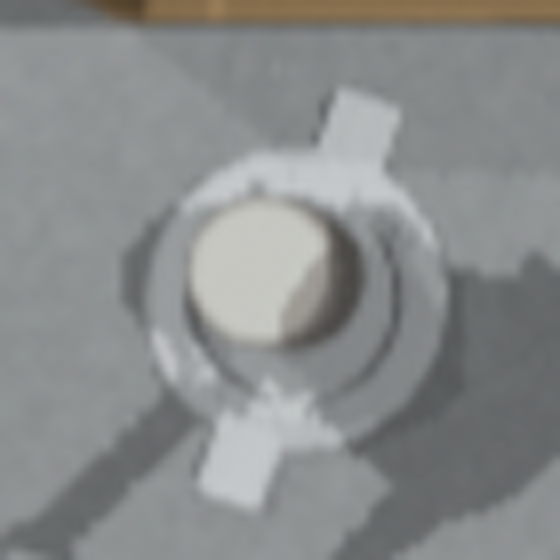

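```bash
python3 - <<'E'
from fit import *
T=eyes.get_image("top")
im=cv2.imread("pics/top0.png"); hsv=cv2.cvtColor(im,cv2.COLOR_BGR2HSV)
m=((hsv[:,:,1]>110)).astype(np.uint8); m2=np.zeros_like(m); m2[195:222,358:385]=m[195:222,358:385]
v,u=np.nonzero(m2); print(len(u),u.mean(),v.mean(),u.min(),u.max(),v.min(),v.max())
K=[COVER[3]]
f,e=fit([(T,m2.astype(float))],K,(.405,-.212,0),0); print("knob",f,e)
show(); to((.405,-.212,.087))
# tool axes at tips
E
```

```text
70 371.1714285714286 207.78571428571428 367 376 204 212
knob [ 0.40038545 -0.21258249  0.09466256] 0.6223529411764706
t 14.02 pos [ 0.3815 -0.1971  0.2154] x-axis ang 90.0 zax [-0.005  0.019 -1.   ] F [-0.   0.3 -0.6] w 0.0859 q [-0.65  0.07  1.81  0.01  1.28 -2.22]
to (0.405, -0.212, 0.087) tool mm [-17.3  24.2 128. ] n>= 3.2
```

```bash
python3 - <<'E'
from fit import *
T=eyes.get_image("top")
im=cv2.imread("pics/top0.png"); hsv=cv2.cvtColor(im,cv2.COLOR_BGR2HSV)
for th in (50,70,90):
    m=((hsv[:,:,1]>th)).astype(np.uint8); m2=np.zeros_like(m); m2[195:222,358:385]=m[195:222,358:385]
    f,e=fit([(T,m2.astype(float))],[COVER[3]],(.405,-.212,0),0); print(th,m2.sum(),"knob",f[:2],e)
print(sil(T,[COVER[3]],(.405,-.212,0,0)).sum())
s=7;u0,v0,w,h=340,180,65,60
o=cv2.resize(im[v0:v0+h,u0:u0+w],None,fx=s,fy=s,interpolation=cv2.INTER_CUBIC)
for r,z in ((.017,.112),(.056,.084),(.056,0)):
    q=proj(T,place(circ(r,z),.405,-.212,0,0)); cv2.polylines(o,[np.round((q-[u0,v0]+.5)*s).astype(int)],True,(0,0,255),1)
cv2.imwrite("pics/b2.png",o)
E
```

```text
50 92 knob [ 0.40326156 -0.21332634] 0.23763853367433926
70 84 knob [ 0.402796   -0.21190233] 0.3564425770308124
90 80 knob [ 0.40344047 -0.21340055] 0.41955882352941176
114.89019607843136
```

View pics/b2.png

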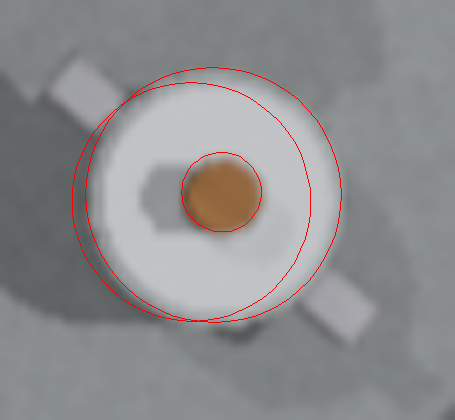

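```bash
python3 -m inch '[[1,-10,10,15,0],[1,-6,10,30,0],[1,-2,0,15,0],[1,0,0,0,0]]'; python3 - <<'E'
from fit import *
show(); to((.4035,-.213,.12));to((.4035,-.213,.088))
E
```

```text
clock: 14.4
position: [0.4046, -0.2113, 0.1567]
ee_rot: [-0.004, 0.704, 0.71, 0.006]
contact_force: [-0.6, -0.1, -0.4]
width: 0.0854
t 14.4 pos [ 0.4046 -0.2113  0.1567] x-axis ang 90.4 zax [ 0.003  0.014 -1.   ] F [-0.6 -0.1 -0.4] w 0.0854 q [-0.64  0.16  1.86  0.01  1.13 -2.23]
to (0.4035, -0.213, 0.12) tool mm [-2.2 -1.2 36.7] n>= 0.9
to (0.4035, -0.213, 0.088) tool mm [-2.7 -1.3 68.7] n>= 1.6
```

```bash
python3 -m inch '[[1,-3,-2,20,0],[1,0,-4,25,0],[1,0,-2,10,0],[1,0,0,5,0],[1,0,0,0,0]]'; python3 - <<'E'
from fit import *
show(); to((.4035,-.213,.088))
E
```

```text
clock: 14.82
position: [0.3993, -0.2105, 0.0987]
ee_rot: [-0.001, 0.702, 0.712, 0.007]
contact_force: [-0.3, -0.4, 0.3]
width: 0.0854
t 14.82 pos [ 0.3993 -0.2105  0.0987] x-axis ang 90.8 zax [ 0.008  0.011 -1.   ] F [-0.3 -0.4  0.3] w 0.0854 q [-0.65  0.21  1.96  0.02  0.97 -2.24]
to (0.4035, -0.213, 0.088) tool mm [-2.6  4.  10.7] n>= 0.3
```

```bash
python3 -m inch '[[1,-3,4,8,0],[1,0,0,4,0],[1,0,0,0,0]]'; python3 - <<'E'
from fit import *
show(); to((.4035,-.213,.088))
E
```

```text
clock: 15.07
position: [0.4061, -0.2139, 0.0887]
ee_rot: [0.002, 0.702, 0.713, 0.007]
contact_force: [-0.2, 0.3, -0.2]
width: 0.0854
t 15.07 pos [ 0.4061 -0.2139  0.0887] x-axis ang 90.9 zax [ 0.013  0.008 -1.   ] F [-0.2  0.3 -0.2] w 0.0854 q [-0.65  0.23  1.97  0.02  0.94 -2.24]
to (0.4035, -0.213, 0.088) tool mm [ 0.9 -2.6  0.6] n>= 0.1
```

```bash
python3 -m inch '[[0.3,0,-2,0,0],[-1,0,0,0,0],[-1,0,0,0,0],[-1,0,0,0,0],[-1,0,0,0,0],[-1,0,0,0,0],[-1,0,0,0,0],[-1,0,0,0,0]]' 60; python3 - <<'E'
from fit import *
show(); T=eyes.get_image("top"); crop(T,320,160,100,90,6,"b3.png")
E
```

```text
clock: 15.73
position: [0.4054, -0.2148, 0.0905]
ee_rot: [0.004, 0.702, 0.712, 0.008]
contact_force: [1.6, 0.6, -0.5]
width: 0.0321
t 15.73 pos [ 0.4054 -0.2148  0.0905] x-axis ang 90.9 zax [ 0.016  0.006 -1.   ] F [ 1.6  0.6 -0.5] w 0.0321 q [-0.65  0.23  1.97  0.02  0.94 -2.25]
```

View pics/b3.png

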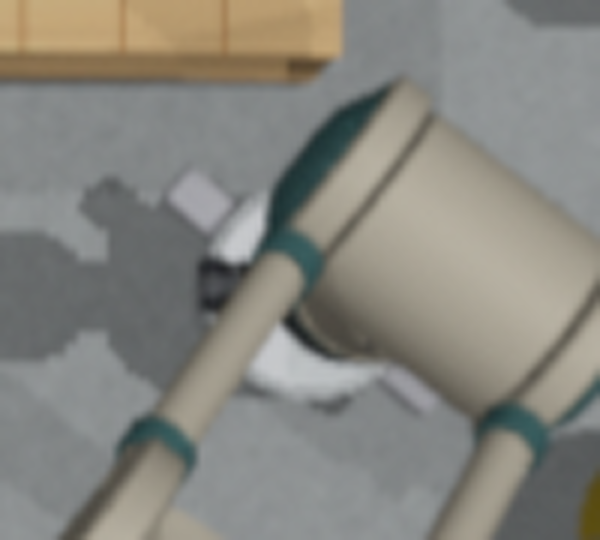

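```bash
python3 -m inch '[[-1,0,0,-10,0],[-1,0,0,-20,0],[-1,0,0,-30,0],[-1,0,0,-40,0],[-1,0,0,-40,0],[-1,0,0,-40,0],[-1,0,0,-40,0],[-1,0,0,-30,0],[-1,0,0,-10,0],[-1,10,0,-5,0],[-1,20,0,0,0],[-1,30,0,0,0],[-1,30,0,0,0],[-1,30,0,0,0],[-1,30,0,0,0]]'; python3 - <<'E'
from fit import *
show(); to((.4112,.2166,.3))
E
```

```text
clock: 17.03
position: [0.3912, -0.0604, 0.355]
ee_rot: [-0.014, 0.706, 0.708, 0.002]
contact_force: [0.8, 1.2, -4.9]
width: 0.0322
t 17.03 pos [ 0.3912 -0.0604  0.355 ] x-axis ang 90.2 zax [-0.017  0.023 -1.   ] F [ 0.8  1.2 -4.9] w 0.0322 q [-0.34 -0.04  1.58  0.02  1.63 -1.92]
to (0.4112, 0.2166, 0.3) tool mm [275.6  21.7  61. ] n>= 6.8
```

```bash
python3 -m inch '[[-1,30,2,0,0],[-1,36,2,0,0],[-1,36,2,0,0],[-1,36,2,0,0],[-1,36,2,0,0],[-1,36,2,0,0],[-1,30,2,0,0],[-1,20,2,5,0],[-1,10,2,10,0],[-1,0,0,10,-3],[-1,0,0,10,-6],[-1,0,0,10,-6],[-1,0,0,5,-5],[-1,0,0,0,0]]'; python3 - <<'E'
from fit import *
show(); to((.4112,.2166,.3))
S=eyes.get_image("side");T=eyes.get_image("top")
crop(S,190,150,150,170,3,"b4s.png");crop(T,180,140,110,110,5,"b4.png")
E
```

```text
clock: 18.2
position: [0.3811, 0.2371, 0.2855]
ee_rot: [-0.034, 0.56, 0.828, -0.01]
contact_force: [-0.4, -0.8, -5.3]
width: 0.0319
t 18.2 pos [0.3811 0.2371 0.2855] x-axis ang 111.8 zax [-0.068  0.021 -0.997] F [-0.4 -0.8 -5.3] w 0.0319 q [ 0.37  0.08  1.62  0.04  1.49 -1.59]
to (0.4112, 0.2166, 0.3) tool mm [-29.5  19.4 -17. ] n>= 0.9
```

View pics/b4s.png

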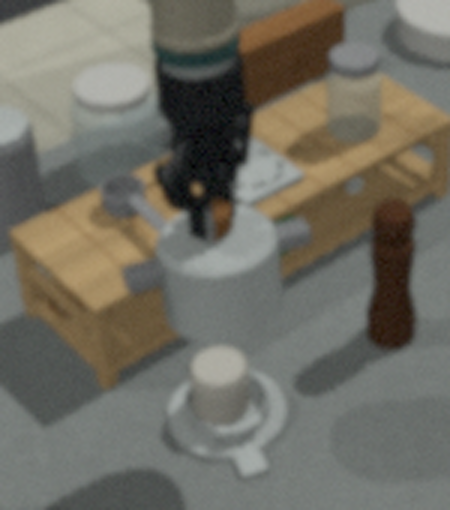

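View pics/b4.png

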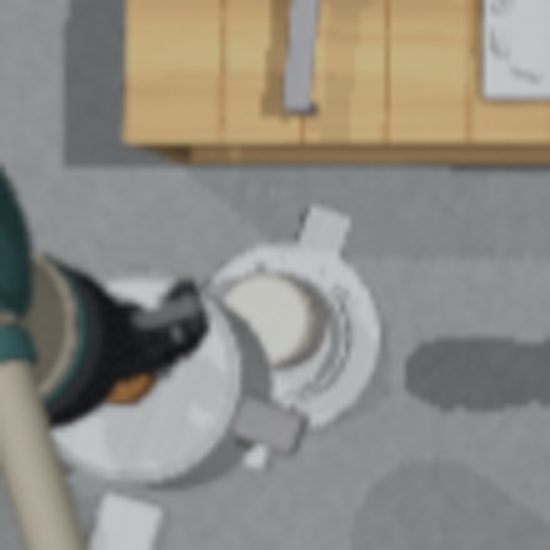

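```bash
python3 -m inch '[[-1,0,0,0,0],[-1,0,0,0,0],[-1,0,0,0,0],[-1,0,0,0,0],[-1,0,0,0,0],[-1,0,0,0,0],[-1,0,0,0,0],[-1,0,0,0,0]]'; python3 - <<'E'
from fit import *
show(); to((.4112,.2166,.3))
E
```

```text
clock: 18.97
position: [0.3828, 0.2372, 0.2885]
ee_rot: [-0.032, 0.565, 0.825, -0.008]
contact_force: [0.0, -0.7, -3.9]
width: 0.0321
t 18.97 pos [0.3828 0.2372 0.2885] x-axis ang 111.1 zax [-0.062  0.023 -0.998] F [ 0.  -0.7 -3.9] w 0.0321 q [ 0.36  0.08  1.62  0.04  1.5  -1.58]
to (0.4112, 0.2166, 0.3) tool mm [-28.9  18.4 -13.8] n>= 0.9
```

```bash
python3 -m inch '[[-1,-10,6,0,0],[-1,-10,6,0,0],[-1,-9,6,5,0],[-1,0,0,15,0],[-1,0,0,15,0],[-1,0,0,15,0]]'; python3 - <<'E'
from fit import *
show(); to((.4112,.2166,.22))
E
```

```text
clock: 19.47
position: [0.4158, 0.2145, 0.237]
ee_rot: [-0.028, 0.565, 0.824, -0.004]
contact_force: [-0.3, -0.0, -4.0]
width: 0.0321
t 19.47 pos [0.4158 0.2145 0.237 ] x-axis ang 111.1 zax [-0.05   0.025 -0.998] F [-0.3 -0.  -4. ] w 0.0321 q [ 0.3   0.13  1.69  0.04  1.37 -1.65]
to (0.4112, 0.2166, 0.22) tool mm [ 3.  -2.9 17.3] n>= 0.4
```

```bash
python3 -m inch '[[-1,0,0,12,0],[-1,0,0,12,0],[-1,0,0,12,0],[-1,0,0,10,0],[-1,0,0,5,0],[-1,0,0,0,0]]'; python3 - <<'E'
from fit import *
show(); to((.4112,.2166,.18))
S=eyes.get_image("side");T=eyes.get_image("top")
crop(S,210,220,120,100,6,"b5s.png");crop(T,190,150,100,100,6,"b5.png")
E
```

```text
clock: 19.97
position: [0.4166, 0.2097, 0.1772]
ee_rot: [-0.029, 0.568, 0.822, -0.008]
contact_force: [-0.4, 0.5, -4.7]
width: 0.0321
t 19.97 pos [0.4166 0.2097 0.1772] x-axis ang 110.7 zax [-0.057  0.02  -0.998] F [-0.4  0.5 -4.7] w 0.0321 q [ 0.29  0.18  1.78  0.04  1.23 -1.66]
to (0.4112, 0.2166, 0.18) tool mm [ 8.5 -2.7 -2.4] n>= 0.2
```

View pics/b5s.png

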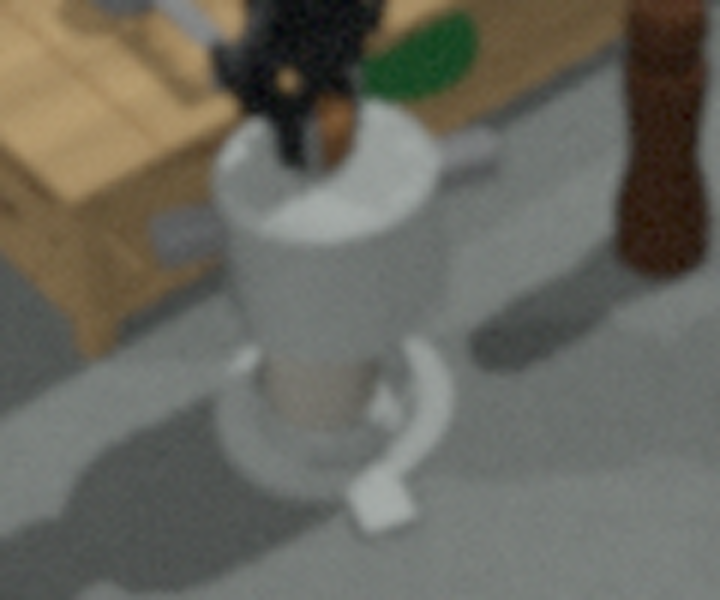

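View pics/b5.png

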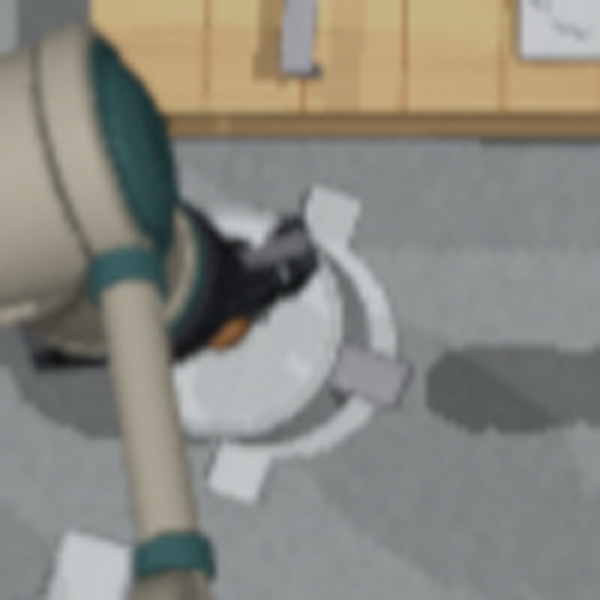

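```bash
cat > held.py <<'E'
from fit import *
R0=Rn.from_quat([.702,.712,.008,.004]).as_matrix(); p0=np.array([.4054,-.2148,.0905])
def rel(cx=.4035,cy=-.2148,yaw=.86):
    Rc=Rn.from_euler("z",yaw).as_matrix(); return R0.T@(np.array([cx,cy,0])-p0),R0.T@Rc
def cov(cx=.4035,cy=-.2148,yaw=.86):
    s,R=tool(); t,Q=rel(cx,cy,yaw); return s["position"]+R@t,R@Q
def silR(p,model,X,R,s=4):
    m=np.zeros((400*s,640*s),np.uint8)
    for P in model:
        q=proj(p,P@R.T+X); hull=cv2.convexHull(((q+.5)*s-.5).astype(np.float32)); cv2.fillConvexPoly(m,np.round(hull).astype(np.int32),255)
    return cv2.resize(m,(640,400),interpolation=cv2.INTER_AREA)/255.
def ov(p,X,R,u0,v0,w,h,s,name):
    im=cv2.resize(p["frame"][v0:v0+h,u0:u0+w,::-1],None,fx=s,fy=s,interpolation=cv2.INTER_CUBIC)
    def dl(P,c): q=proj(p,P); cv2.polylines(im,[np.round((q-[u0,v0]+.5)*s).astype(int)],True,c,1)
    for r,z in ((.056,0),(.056,.084),(.017,.112)): dl(circ(r,z)@R.T+X,(0,0,255))
    for sx in (1,-1): dl(np.array([[sx*.056,-.012,.07],[sx*.089,-.012,.07],[sx*.089,.012,.07],[sx*.056,.012,.07]])@R.T+X,(0,0,255))
    for r,z in ((.062,.008),(.044,.028)): dl(place(circ(r,z),.4113,.2164,0,0),(255,0,0))
    cv2.imwrite("pics/"+name,im)
E
python3 - <<'E'
from held import *
S=eyes.get_image("side");T=eyes.get_image("top")
X,R=cov(); print(X,R[:,2],np.degrees(np.arctan2(R[1,0],R[0,0])))
ov(S,X,R,210,220,120,100,6,"b6s.png");ov(T,X,R,190,150,100,100,6,"b6.png")
E
```

```text
[0.40964189 0.2109009  0.08908951] [ 0.06711741 -0.01038792  0.99769101] 69.28995745435265
```

View pics/b6s.png

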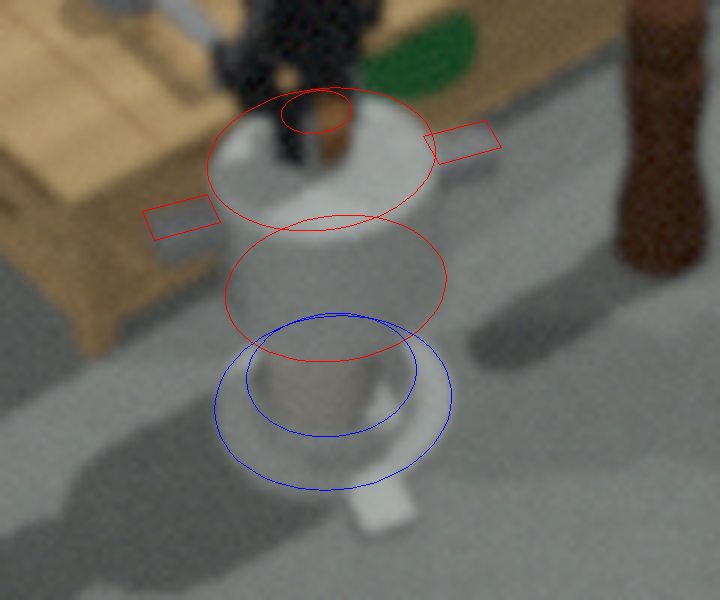

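View pics/b6.png

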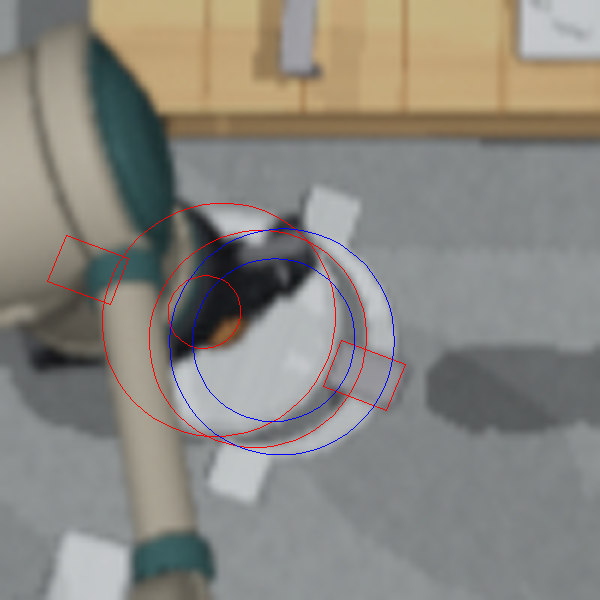

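```bash
cat > fit6.py <<'E'
from held import *
def fit6(S,T,tilt=True):
    X0,R0_=cov()
    mS=pick(S,"cover",X0+[0,0,.05]); mT=pick(T,"cover",X0+[0,0,.05])
    print("areas",None if mS is None else mS.sum(),None if mT is None else mT.sum(), silR(S,COVER,X0,R0_).sum(), silR(T,COVER,X0,R0_).sum())
    def f(q):
        Rr=Rn.from_rotvec([q[3],q[4],q[5]]).as_matrix()@R0_; X=X0+q[:3]; e=0
        r=silR(S,COVER[:2],X,Rr); e+=(np.abs(r-mS)*np.where(mS>r,1.5,1)).sum()/mS.sum()
        if mT is not None:
            r=silR(T,COVER[:2],X,Rr); e+=((mT-r).clip(0)*2).sum()/mT.sum()+ .35*((r-mT).clip(0)).sum()/mT.sum()
        return e+ 2*(q[3]**2+q[4]**2+q[5]**2)+ 20*(q[:3]**2).sum()
    x0=np.zeros(6); S0=np.vstack([x0,np.diag([.006,.006,.006,.04,.04,.05])])
    r=minimize(f,x0,method="Nelder-Mead",options=dict(initial_simplex=S0,xatol=1e-4,fatol=1e-4,maxiter=260))
    q=r.x; print("f0",f(x0),"f",r.fun,"q",np.round(q,4)); Rr=Rn.from_rotvec(q[3:]).as_matrix()@R0_; X=X0+q[:3]
    print("cover",np.round(X,4),"axis",np.round(Rr[:,2],3),"yaw",np.degrees(np.arctan2(Rr[1,0],Rr[0,0])))
    return X,Rr
E
python3 - <<'E'
from fit6 import *
S=eyes.get_image("side");T=eyes.get_image("top")
X,R=fit6(S,T); show()
ov(S,X,R,210,220,120,100,6,"b7s.png");ov(T,X,R,190,150,100,100,6,"b7.png")
E
```

```text
areas 1640.0 830.0 1764.5372549019608 1549.3843137254903
f0 0.5667962178700454 f 0.4810017530591564 q [-0.001  -0.0026 -0.0025  0.0045  0.0199  0.0194]
cover [0.4085 0.2085 0.0868] axis [ 0.087 -0.013  0.996] yaw 70.43473332126838
t 20.37 pos [0.4171 0.2108 0.1793] x-axis ang 110.8 zax [-0.053  0.022 -0.998] F [ 0.1  0.2 -3.6] w 0.0321 q [ 0.29  0.17  1.78  0.04  1.23 -1.66]
```

View pics/b7s.png

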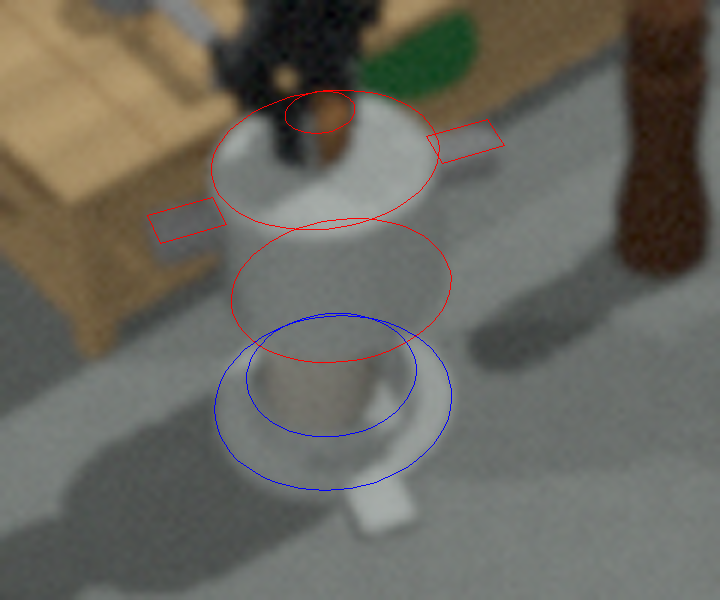

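View pics/b7.png

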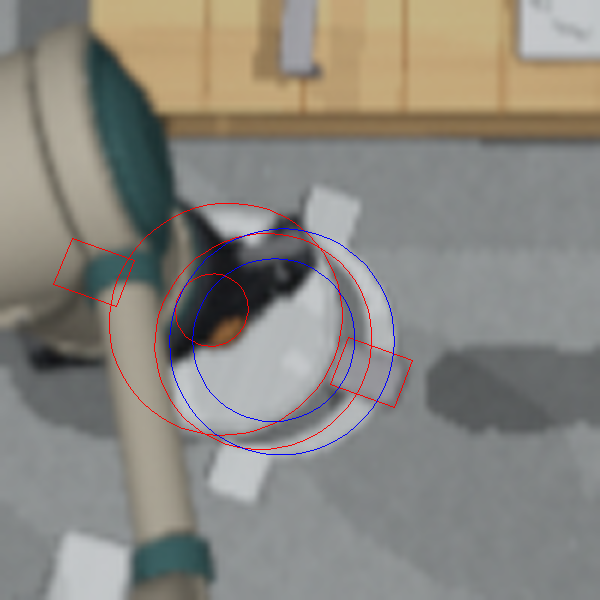

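```bash
python3 -m inch '[[-1,4,2,6,0],[-1,0,0,5,0],[-1,0,0,5,0],[-1,0,0,5,0],[-1,0,0,5,0],[-1,0,0,5,0],[-1,0,0,5,0],[-1,0,0,5,0],[-1,0,0,4,0]]'; python3 - <<'E'
from held import *
show(); X,R=cov(); print(X,R[:,2],np.degrees(np.arctan2(R[1,0],R[0,0])))
s,Rt=tool(); print("need tool", Rt.T@(np.array([.4113,.2164,X[2]])-X)*1000)
E
```

```text
clock: 21.12
position: [0.4152, 0.2174, 0.1309]
ee_rot: [-0.027, 0.567, 0.823, -0.005]
contact_force: [0.6, -0.0, -4.1]
width: 0.0323
t 21.12 pos [0.4152 0.2174 0.1309] x-axis ang 110.8 zax [-0.051  0.022 -0.998] F [ 0.6 -0.  -4.1] w 0.0323 q [ 0.3   0.22  1.86  0.04  1.11 -1.65]
[0.40750957 0.21774141 0.04067122] [ 0.06498478 -0.01096495  0.99782601] 69.38429102783695
need tool [-2.59946451  3.05935251 -0.22341548]
```

```bash
python3 -m inch '[[-1,-2,3,2,0],[-1,-1,1,3,0],[-1,0,0,3,0],[-1,0,0,0,0]]'; python3 - <<'E'
from held import *
show(); X,R=cov(); print(X,R[:,2],np.degrees(np.arctan2(R[1,0],R[0,0])))
s,Rt=tool(); print("need tool", Rt.T@(np.array([.4113,.2164,X[2]])-X)*1000)
S=eyes.get_image("side");T=eyes.get_image("top")
ov(S,X,R,210,220,120,100,6,"b8s.png");ov(T,X,R,190,150,100,100,6,"b8.png")
E
```

```text
clock: 21.45
position: [0.4197, 0.2158, 0.1206]
ee_rot: [-0.028, 0.567, 0.823, -0.006]
contact_force: [0.5, 0.4, -4.4]
width: 0.0321
t 21.45 pos [0.4197 0.2158 0.1206] x-axis ang 110.8 zax [-0.053  0.022 -0.998] F [ 0.5  0.4 -4.4] w 0.0321 q [ 0.3   0.24  1.86  0.04  1.09 -1.66]
[0.41192877 0.21609475 0.03042286] [ 0.06651133 -0.01035513  0.99773194] 69.38086902941029
need tool [ 0.50841151 -0.47799151  0.03967167]
```

View pics/b8s.png

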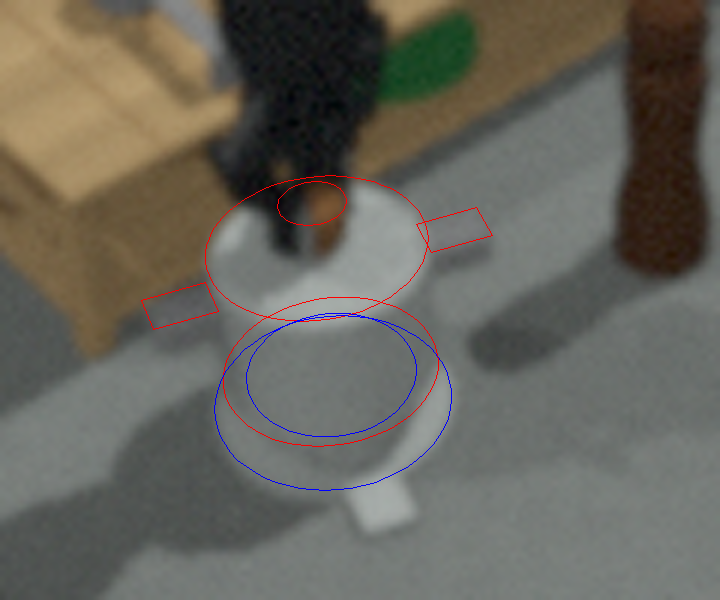

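View pics/b8.png

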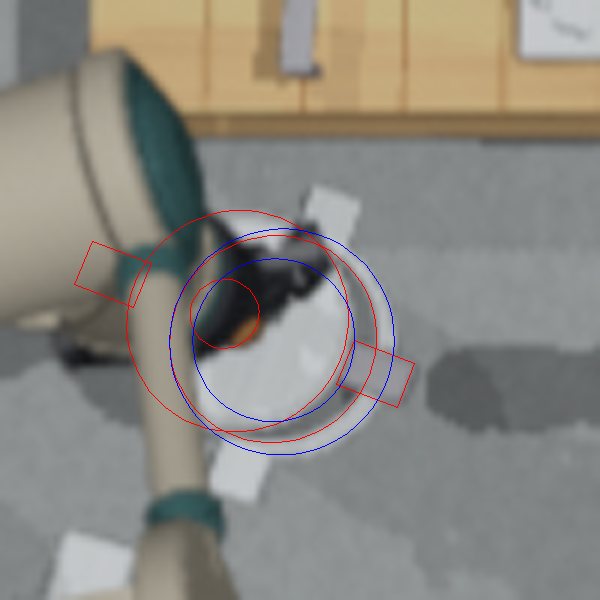

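```bash
python3 -m inch '[[-1,0,0,4,0],[-1,0,0,4,0],[-1,0,0,3,0]]'; python3 - <<'E'
from held import *
show(); X,R=cov(); print(X,R[:,2])
s,Rt=tool(); print("need tool", Rt.T@(np.array([.4113,.2164,X[2]])-X)*1000)
E
```

```text
clock: 21.8
position: [0.4201, 0.2166, 0.1106]
ee_rot: [-0.027, 0.567, 0.823, -0.005]
contact_force: [-0.9, -0.4, -4.1]
width: 0.0318
t 21.8 pos [0.4201 0.2166 0.1106] x-axis ang 110.8 zax [-0.05   0.023 -0.999] F [-0.9 -0.4 -4.1] w 0.0318 q [ 0.3   0.25  1.88  0.04  1.06 -1.66]
[0.41256875 0.21701575 0.02041293] [ 0.06346498 -0.01176325  0.99791474]
need tool [-0.12457031 -1.40391551  0.04871417]
```

```bash
python3 -m inch '[[-1,0,-1,4,0],[-1,0,0,4,0],[-1,0,0,3,0]]'; python3 - <<'E'
from held import *
show(); X,R=cov(); print(X,R[:,2])
E
```

```text
clock: 22.05
position: [0.4168, 0.2166, 0.1002]
ee_rot: [-0.028, 0.567, 0.823, -0.005]
contact_force: [-12.0, -0.5, 34.5]
width: 0.0319
t 22.05 pos [0.4168 0.2166 0.1002] x-axis ang 110.8 zax [-0.053  0.023 -0.998] F [-12.   -0.5  34.5] w 0.0319 q [ 0.3   0.26  1.9   0.04  1.03 -1.66]
[0.40902728 0.21698562 0.0099994 ] [ 0.06649091 -0.01175192  0.99771782]
```

```bash
python3 -m inch '[[-1,0,0,-1,0],[-0.1,0,0,0,0],[0.5,0,0,0,0],[1,0,0,0,0],[1,0,0,0,0],[1,0,0,0,0],[1,0,0,0,0]]'; python3 - <<'E'
from held import *
show()
S=eyes.get_image("side");T=eyes.get_image("top")
R=Rn.from_euler("z",69.4,degrees=True).as_matrix(); X=np.array([.4113,.2164,.008])
ov(S,X,R,210,220,120,100,6,"c1s.png");ov(T,X,R,190,150,100,100,6,"c1.png")
E
```

```text
clock: 22.63
position: [0.4195, 0.2175, 0.103]
ee_rot: [-0.026, 0.567, 0.823, -0.003]
contact_force: [0.5, 0.2, 0.4]
width: 0.0855
t 22.63 pos [0.4195 0.2175 0.103 ] x-axis ang 110.8 zax [-0.046  0.025 -0.999] F [0.5 0.2 0.4] w 0.0855 q [ 0.3   0.25  1.89  0.04  1.03 -1.66]
```

View pics/c1s.png

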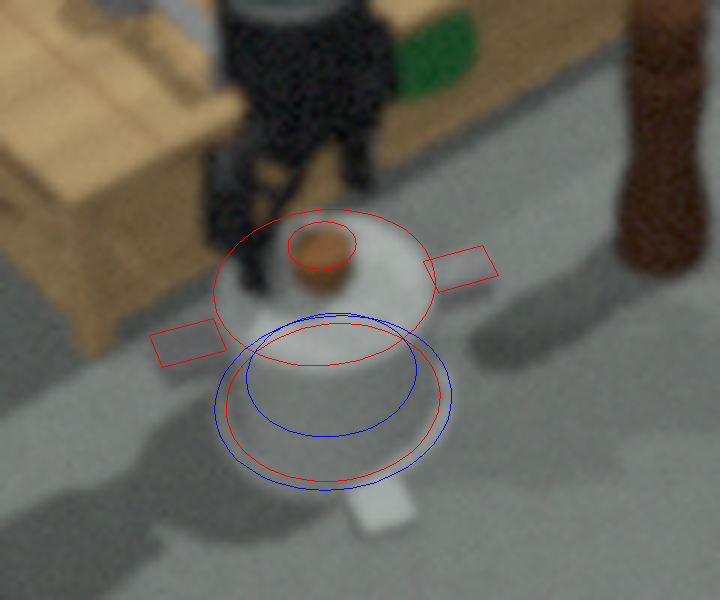

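View pics/c1.png

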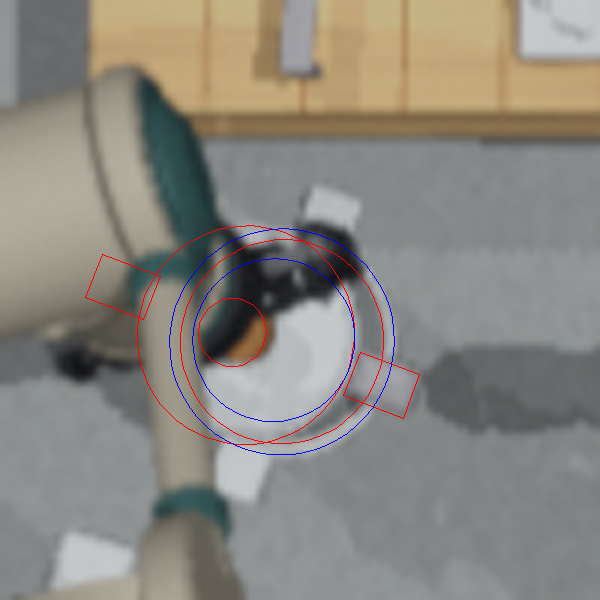

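```bash
python3 -m inch '[[1,0,0,-10,0],[1,0,0,-25,0],[1,0,0,-30,0],[1,0,0,-10,0]]'; cat > arc.py <<'E'
from h import *
C=np.array([.4113,.2164])
def P(phi,r=.078,z=.064): a=np.radians(phi); return np.array([C[0]+r*np.cos(a),C[1]+r*np.sin(a),z])
def where():
    s,R=tool(); d=s["position"][:2]-C; print("phi",round(np.degrees(np.arctan2(d[1],d[0])),1),"r",round(np.hypot(*d)*1000,1),"z",round(s["position"][2],4))
def plan(phis,r=.078,z=.064):
    s,R=tool(); p=s["position"]
    for f in phis:
        q=P(f,r,z); print(f,np.round(R.T@(q-p)*1000,1).tolist()); p=q
E
python3 - <<'E'
from arc import *
show(); where(); plan([-80],z=.17); plan([-80])
E
```

```text
clock: 23.07
position: [0.42, 0.2146, 0.1767]
ee_rot: [-0.029, 0.567, 0.823, -0.007]
contact_force: [0.8, 0.2, -0.2]
width: 0.0854
t 23.07 pos [0.42   0.2146 0.1767] x-axis ang 110.8 zax [-0.056  0.022 -0.998] F [ 0.8  0.2 -0.2] w 0.0854 q [ 0.3   0.18  1.78  0.04  1.23 -1.65]
phi -11.9 r 8.9 z 0.1767
-80 [-72.0, -21.9, 4.8]
-80 [-76.3, -17.2, 110.6]
```

```bash
python3 -m inch '[[-1,-20,-6,0,0],[-1,-26,-8,0,0],[-1,-26,-8,0,0],[-1,-4,0,0,0],[-1,0,0,0,0],[-1,0,0,0,0]]'; python3 - <<'E'
from arc import *
show(); where(); plan([-80],z=.12); plan([-80])
E
```

```text
clock: 23.57
position: [0.4299, 0.1348, 0.1786]
ee_rot: [-0.026, 0.566, 0.824, -0.003]
contact_force: [-0.0, 0.2, -0.6]
width: 0.0126
t 23.57 pos [0.4299 0.1348 0.1786] x-axis ang 110.9 zax [-0.046  0.025 -0.999] F [-0.   0.2 -0.6] w 0.0126 q [ 0.12  0.15  1.82  0.03  1.22 -1.82]
phi -77.1 r 83.7 z 0.1786
-80 [3.9, -1.0, 58.9]
-80 [1.6, 0.9, 114.8]
```

```bash
python3 -m inch '[[-1,2,0,25,0],[-1,0,0,30,0],[-1,0,0,25,0],[-1,0,0,15,0],[-1,0,0,5,0]]'; python3 - <<'E'
from arc import *
show(); where(); plan([-80]);plan([-80,-87,-94,-101,-108])
S=eyes.get_image("side");T=eyes.get_image("top")
crop(S,210,220,120,100,6,"c2s.png");crop(T,190,150,100,100,6,"c2.png")
E
```

```text
clock: 23.98
position: [0.4279, 0.1446, 0.0778]
ee_rot: [-0.024, 0.566, 0.824, 0.002]
contact_force: [-0.8, 0.2, 0.4]
width: 0.0001
t 23.98 pos [0.4279 0.1446 0.0778] x-axis ang 111.1 zax [-0.037  0.029 -0.999] F [-0.8  0.2  0.4] w 0.0001 q [ 0.14  0.25  1.97  0.04  0.95 -1.82]
phi -77.0 r 73.7 z 0.0778
-80 [-4.1, -4.3, 13.7]
-80 [-4.1, -4.3, 13.7]
-87 [2.4, -9.2, 0.3]
-94 [3.5, -8.9, 0.4]
-101 [4.6, -8.4, 0.4]
-108 [5.5, -7.7, 0.4]
```

View pics/c2s.png

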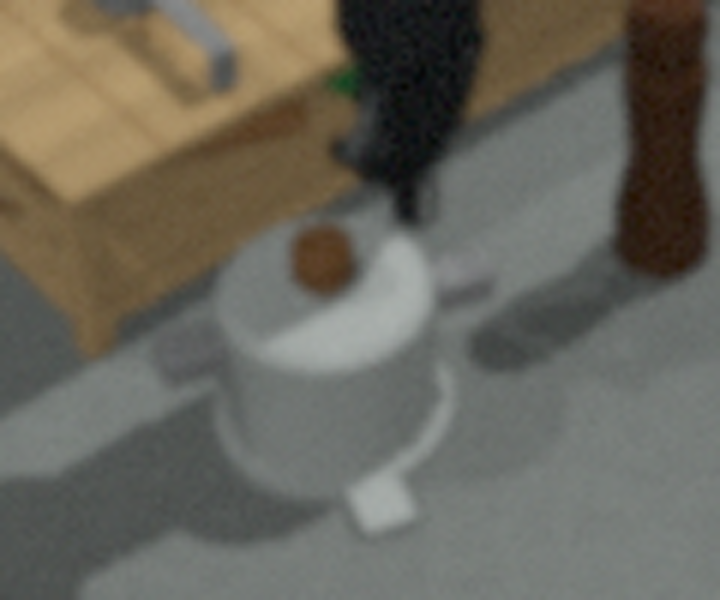

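View pics/c2.png

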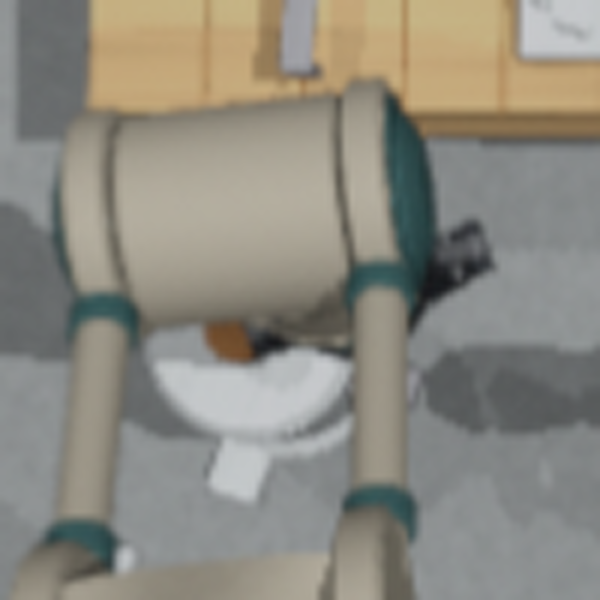

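```bash
python3 -m inch '[[-1,-6,-2,8,0],[-1,0,-2,5,0]]'; python3 - <<'E'
from arc import *
show(); where(); plan([-87,-94,-101,-108,-115])
E
```

```text
clock: 24.25
position: [0.4292, 0.1387, 0.0672]
ee_rot: [-0.021, 0.565, 0.825, 0.004]
contact_force: [-0.2, 0.6, -1.5]
width: 0.0002
t 24.25 pos [0.4292 0.1387 0.0672] x-axis ang 111.2 zax [-0.031  0.03  -0.999] F [-0.2  0.6 -1.5] w 0.0002 q [ 0.13  0.27  1.99  0.04  0.91 -1.84]
phi -77.0 r 79.7 z 0.0672
-87 [4.7, -12.9, 3.6]
-94 [3.5, -8.8, 0.3]
-101 [4.6, -8.3, 0.3]
-108 [5.6, -7.7, 0.4]
-115 [6.5, -7.0, 0.4]
```

```bash
python3 -m inch '[[-1,4,-12,3,0],[-1,4,-9,1,0],[-1,5,-8,1,0],[-1,6,-8,1,0]]'; python3 - <<'E'
from arc import *
show(); where(); plan([-105,-112,-119,-126,-133])
E
```

```text
clock: 24.58
position: [0.3907, 0.1431, 0.0636]
ee_rot: [-0.018, 0.566, 0.824, 0.007]
contact_force: [1.3, -0.5, 0.1]
width: -0.0001
t 24.58 pos [0.3907 0.1431 0.0636] x-axis ang 111.1 zax [-0.022  0.031 -0.999] F [ 1.3 -0.5  0.1] w -0.0001 q [ 0.15  0.22  2.07  0.05  0.87 -1.82]
phi -105.7 r 76.2 z 0.0636
-105 [-2.0, -0.4, -0.5]
-112 [6.1, -7.3, 0.3]
-119 [6.9, -6.5, 0.3]
-126 [7.7, -5.7, 0.3]
-133 [8.3, -4.7, 0.4]
```

```bash
python3 -m inch '[[-1,5,-8,0,0],[-1,6,-7,0,0],[-1,7,-6,0,0],[-1,8,-5,0,0]]'; python3 - <<'E'
from arc import *
show(); where(); plan([-133,-140,-147,-154,-161,-168,-175])
S=eyes.get_image("side"); crop(S,210,220,120,100,6,"c3s.png")
E
```

```text
clock: 24.92
position: [0.3536, 0.1589, 0.0658]
ee_rot: [-0.017, 0.566, 0.824, 0.008]
contact_force: [-0.2, 1.3, -0.0]
width: 0.0001
t 24.92 pos [0.3536 0.1589 0.0658] x-axis ang 111.0 zax [-0.019  0.032 -0.999] F [-0.2  1.3 -0. ] w 0.0001 q [ 0.21  0.18  2.13  0.05  0.85 -1.76]
phi -135.1 r 81.5 z 0.0658
-133 [-1.3, 4.4, 1.7]
-140 [8.8, -3.6, 0.3]
-147 [9.2, -2.5, 0.4]
-154 [9.4, -1.4, 0.4]
-161 [9.5, -0.2, 0.4]
-168 [9.5, 0.9, 0.3]
-175 [9.3, 2.1, 0.3]
```

View pics/c3s.png

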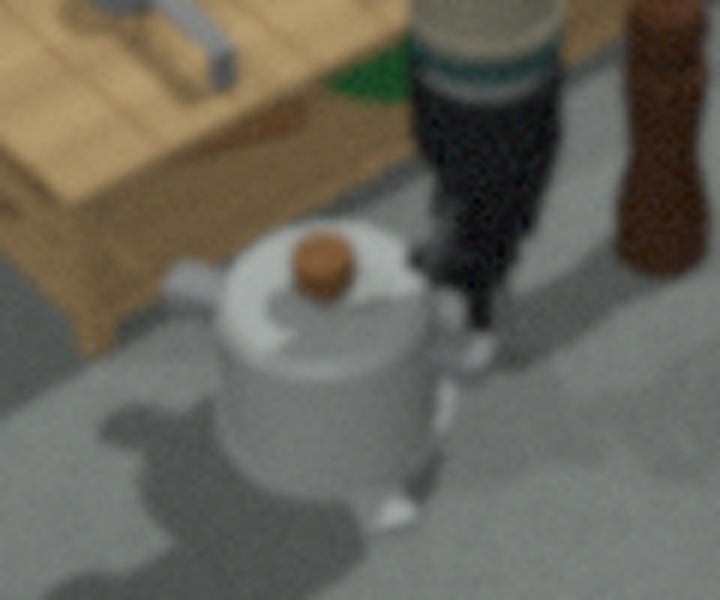

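```bash
python3 -m inch '[[-1,8,-1,1,0],[-1,9,-2,0,0],[-1,9,-1,0,0],[-1,9,0,0,0]]'; python3 - <<'E'
from arc import *
show(); where(); plan([-161,-168,-175,-180,-184])
S=eyes.get_image("side"); crop(S,210,220,120,100,6,"c4s.png")
E
```

```text
clock: 25.3
position: [0.3336, 0.1932, 0.0664]
ee_rot: [-0.018, 0.566, 0.824, 0.007]
contact_force: [0.5, -1.1, 0.9]
width: -0.0
t 25.3 pos [0.3336 0.1932 0.0664] x-axis ang 111.0 zax [-0.021  0.032 -0.999] F [ 0.5 -1.1  0.9] w -0.0 q [ 0.31  0.17  2.13  0.05  0.85 -1.66]
phi -163.4 r 81.1 z 0.0664
-161 [-3.5, 2.9, 2.2]
-168 [9.5, 0.9, 0.3]
-175 [9.3, 2.1, 0.3]
-180 [6.4, 2.2, 0.2]
-184 [5.0, 2.1, 0.2]
```

View pics/c4s.png

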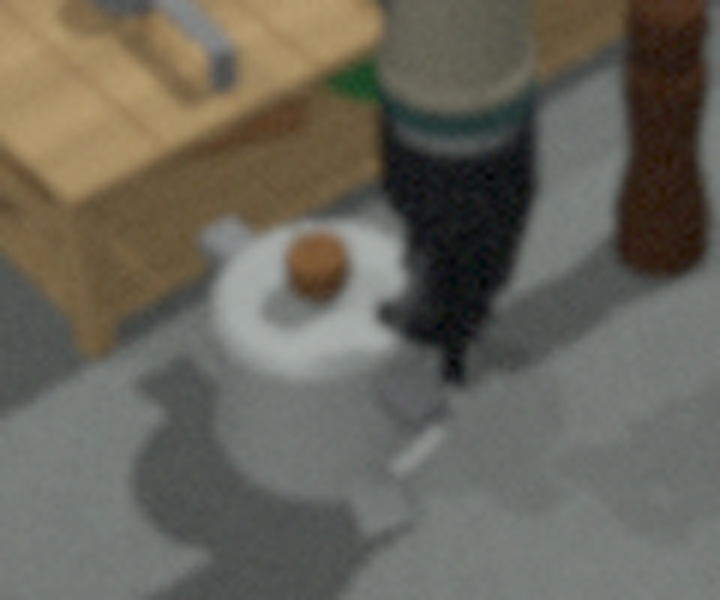

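```bash
python3 -m inch '[[-1,5,3,1,0],[-1,8,2,0,0],[-1,6,3,0,0]]'; python3 - <<'E'
from arc import *
show(); where(); plan([-175,-180,-184,-188])
S=eyes.get_image("side"); crop(S,210,220,120,100,6,"c5s.png")
E
```

```text
clock: 25.6
position: [0.3328, 0.2166, 0.0658]
ee_rot: [-0.018, 0.565, 0.825, 0.007]
contact_force: [-1.1, -2.4, -0.3]
width: -0.0
t 25.6 pos [0.3328 0.2166 0.0658] x-axis ang 111.1 zax [-0.023  0.032 -0.999] F [-1.1 -2.4 -0.3] w -0.0 q [ 0.37  0.19  2.11  0.05  0.85 -1.61]
phi 179.9 r 78.5 z 0.0658
-175 [-6.9, -1.7, 1.5]
-180 [6.4, 2.2, 0.2]
-184 [5.0, 2.1, 0.2]
-188 [4.8, 2.5, 0.2]
```

View pics/c5s.png

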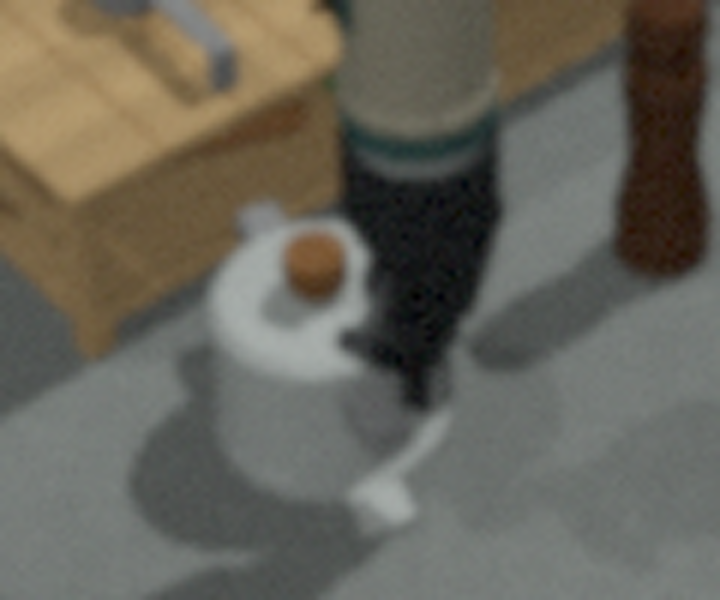

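```bash
python3 -m inch '[[-1,4,2,0,0],[-1,4,2,0,0],[-1,4,2,0,0]]'; python3 - <<'E'
from arc import *
show(); where(); plan([-184,-188,-192])
E
```

```text
clock: 25.9
position: [0.3328, 0.2277, 0.0654]
ee_rot: [-0.018, 0.563, 0.826, 0.002]
contact_force: [-0.2, -8.5, 1.7]
width: -0.0002
t 25.9 pos [0.3328 0.2277 0.0654] x-axis ang 111.4 zax [-0.027  0.023 -0.999] F [-0.2 -8.5  1.7] w -0.0002 q [ 0.4   0.2   2.09  0.04  0.86 -1.57]
phi 171.8 r 79.3 z 0.0654
-184 [-5.8, -1.5, 1.2]
-188 [4.8, 2.5, 0.1]
-192 [4.6, 2.8, 0.1]
```

```bash
python3 -m inch '[[-1,5,2,0,0],[-1,5,2,0,0]]'; python3 - <<'E'
from arc import *
show(); where()
S=eyes.get_image("side"); crop(S,210,220,120,100,6,"c6s.png")
E
```

```text
clock: 26.07
position: [0.3303, 0.2339, 0.0646]
ee_rot: [-0.017, 0.561, 0.827, -0.005]
contact_force: [-0.3, -10.2, 2.6]
width: 0.0
t 26.07 pos [0.3303 0.2339 0.0646] x-axis ang 111.7 zax [-0.033  0.011 -0.999] F [ -0.3 -10.2   2.6] w 0.0 q [ 0.42  0.21  2.08  0.03  0.87 -1.55]
phi 167.8 r 82.8 z 0.0646
```

View pics/c6s.png

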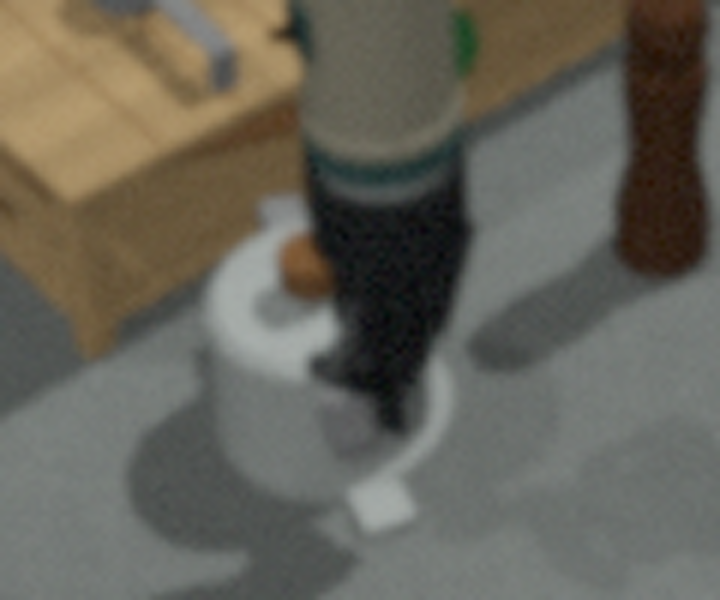

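```bash
python3 -m inch '[[-1,-8,-3,0,0],[-1,-12,-6,0,0],[-1,-8,-4,-15,0],[-1,-5,-10,-30,0],[-1,-5,-20,-40,0],[-1,-20,-20,-30,0],[-1,-30,-10,0,0],[-1,-30,-10,0,0]]'; python3 - <<'E'
from held import *
show()
S=eyes.get_image("side");T=eyes.get_image("top")
R=Rn.from_euler("z",-.335).as_matrix(); X=np.array([.4113,.2164,.008])
ov(S,X,R,210,220,120,100,6,"c7s.png");ov(T,X,R,190,150,100,100,6,"c7.png")
crop(S,210,220,120,100,6,"c7sr.png")
E
```

```text
clock: 26.78
position: [0.3035, 0.0928, 0.1811]
ee_rot: [-0.017, 0.559, 0.829, -0.002]
contact_force: [0.4, -1.1, -0.8]
width: 0.0001
t 26.78 pos [0.3035 0.0928 0.1811] x-axis ang 112.0 zax [-0.03   0.016 -0.999] F [ 0.4 -1.1 -0.8] w 0.0001 q [ 0.06 -0.07  2.04  0.02  1.2  -1.91]
```

View pics/c7s.png

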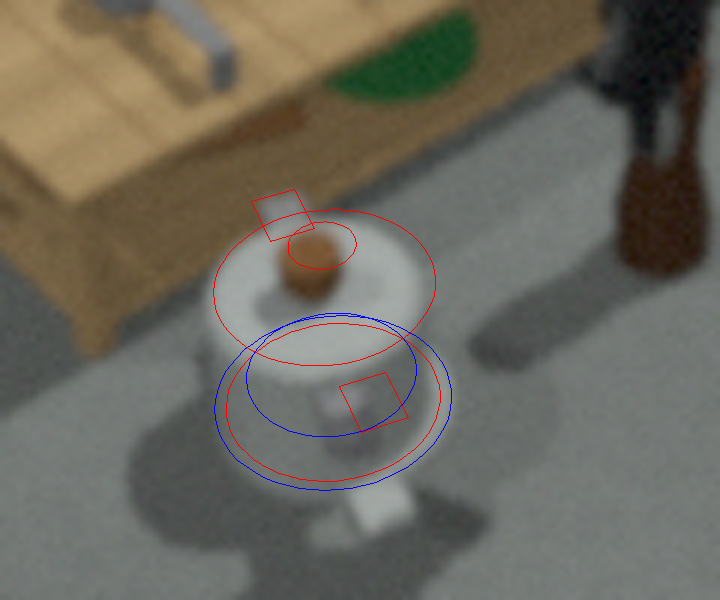

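View pics/c7.png

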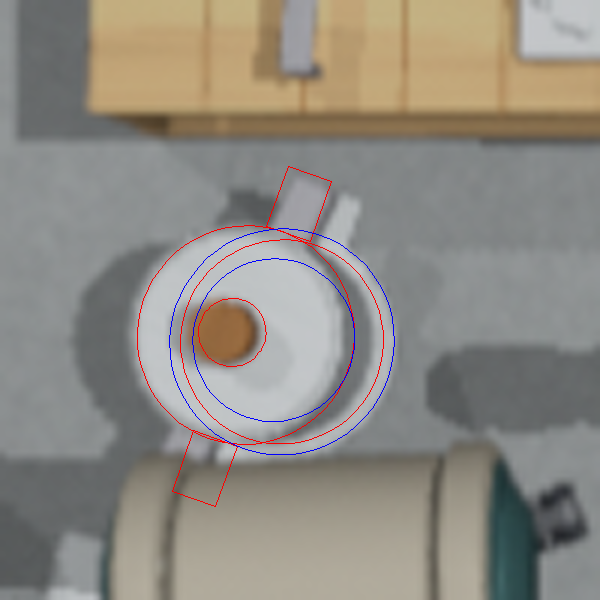

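```bash
python3 - <<'E'
from fit import *
S=eyes.get_image("side");T=eyes.get_image("top")
for n in ("cover_handle","cover","cover_knob"):
    for k,p in (("T",T),("S",S)): print(n,k,[(round(q["confidence"],2),q["point"][::-1]) for q in mark_of(p,n)[:4]])
mS=pick(S,"cover",(.411,.216,.06));mT=pick(T,"cover",(.411,.216,.06))
for nm,v in (("S",[(S,mS)]),("T",[(T,mT)]),("TS",[(S,mS),(T,mT)])):
    if all(m is not None for _,m in v):
        print(nm,[m.sum() for _,m in v])
        for z in (.008,): print(z,fit(v,COVER,(.4113,.2164,-.335),z))
crop(T,200,160,70,90,6,"c8.png")
# knob by colour in T
hsv=cv2.cvtColor(np.ascontiguousarray(T["frame"]),cv2.COLOR_RGB2HSV); m=(hsv[:,:,1]>90); m[:, :215]=0; m[:,240:]=0; m[:195]=0; m[215:]=0
v,u=np.nonzero(m); print("knobT",len(u),u.mean(),v.mean(),atz(T,u.mean(),v.mean(),.118))
hsv=cv2.cvtColor(np.ascontiguousarray(S["frame"]),cv2.COLOR_RGB2HSV); m=(hsv[:,:,1]>90); m[:, :250]=0; m[:,275:]=0; m[:252]=0; m[275:]=0
v,u=np.nonzero(m); print("knobS",len(u),u.mean(),v.mean(),proj(S,[[.4113,.2164,.11],[.4113,.2214,.11]]))
E
```

```text
cover_handle T [(0.78, [417.3, 254.6]), (0.72, [238.7, 186.5]), (0.31, [301.5, 212.0])]
cover_handle S [(0.77, [418.5, 220.4]), (0.7, [255.1, 255.5]), (0.64, [361.1, 188.7])]
cover T [(0.89, [237.8, 205.4]), (0.6, [433.8, 248.4]), (0.53, [240.9, 138.7]), (0.52, [233.2, 210.0])]
cover S [(0.66, [256.6, 255.5]), (0.65, [262.7, 286.0]), (0.63, [423.9, 221.9])]
cover_knob T [(0.67, [442.2, 245.2]), (0.64, [290.6, 145.7]), (0.4, [228.3, 206.6])]
cover_knob S [(0.6, [261.4, 270.2]), (0.28, [263.8, 185.9])]
S [np.float64(1432.0)]
0.008 (array([ 0.41227391,  0.22233234, -0.43788944]), np.float64(0.055345601927922004))
T [np.float64(1319.0)]
0.008 (array([ 0.41341813,  0.22129855, -0.438032  ]), np.float64(0.08376518158438508))
TS [np.float64(1432.0), np.float64(1319.0)]
0.008 (array([ 0.41314811,  0.22161765, -0.43552837]), np.float64(0.14115656592961917))
knobT 80 226.5125 204.9625 [0.41097747 0.22181369 0.118     ]
knobS 96 259.6458333333333 261.5416666666667 [[263.28000413 262.70217084]
 [261.96295742 263.47961184]]
```

View pics/c8.png

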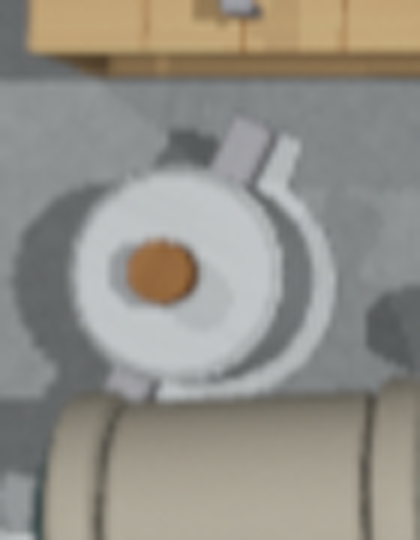

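```bash
python3 - <<'E'
from fit import *
S=eyes.get_image("side")
a=proj(S,[[.4113,.2164,.11],[.4163,.2164,.11],[.4113,.2214,.11],[.4113,.2164,.115]]); J=np.c_[a[1]-a[0],a[2]-a[0]]/5; print(J, (a[3]-a[0])/5)
C={}
for n in ("c2s","c7sr","c1s"):
    im=cv2.imread(f"pics/{n}.png"); h=cv2.cvtColor(im,cv2.COLOR_BGR2HSV); m=(h[:,:,1]>90)&(h[:,:,0]<20); m[:215]=0;m[310:]=0;m[:,:270]=0;m[:,370:]=0
    v,u=np.nonzero(m); C[n]=np.array([u.mean(),v.mean()])/6; print(n,len(u),C[n]*6)
print("shift mm",np.linalg.solve(J,C["c7sr"]-C["c2s"]))
r=regions_of(S,"cover_knob")
E
```

```text
[[-0.20318539 -0.26340934]
 [-0.17158011  0.1554882 ]] [-0.01774057 -0.24004859]
c2s 2874 [321.45233125 258.10960334]
c7sr 2709 [310.03433001 265.34403839]
c1s 2854 [321.31429573 257.56412053]
shift mm [-0.28270928  7.44257048]
```

```bash
python3 -m inch '[[-1,-20,-5,-10,0],[-1,-30,-10,0,0],[-1,-36,-12,0,0],[-1,-36,-12,0,0],[-1,-36,-12,0,0]]'; cat > fitt.py <<'E'
from held import *
def run(S,T,q0=(.413,.2217,.008,0,0,-.43),free=6):
    mS=pick(S,"cover",(.411,.216,.06));mT=pick(T,"cover",(.411,.216,.06)); print(mS.sum(),mT.sum())
    def rr(q): return Rn.from_rotvec([q[3],q[4],0]).as_matrix()@Rn.from_euler("z",q[5]).as_matrix()
    def f(q,vs):
        return sum(np.abs(silR(p,COVER,np.array(q[:3]),rr(q))-m).sum()/m.sum() for p,m in vs)
    for nm,vs in (("TS",[(S,mS),(T,mT)]),):
        x0=np.array(q0,float); S0=np.vstack([x0,x0+np.diag([.004,.004,.004,.04,.04,.06])])
        r=minimize(f,x0,args=(vs,),method="Nelder-Mead",options=dict(initial_simplex=S0,xatol=1e-4,fatol=1e-4,maxiter=400))
        print(nm,np.round(r.x,4),round(r.fun,4),"start",round(f(x0,vs),4))
        # fixed seated hypothesis
        g=lambda y:f([y[0],y[1],.008,0,0,y[2]],vs)
        y0=np.array([x0[0],x0[1],x0[5]]); r2=minimize(g,y0,method="Nelder-Mead",options=dict(initial_simplex=np.vstack([y0,y0+np.diag([.004,.004,.06])]),xatol=1e-4,fatol=1e-4)); print("flat",np.round(r2.x,4),round(r2.fun,4))
    return r.x
E
python3 - <<'E'
from fitt import *
show()
S=eyes.get_image("side");T=eyes.get_image("top")
run(S,T)
crop(S,210,220,120,100,6,"c9s.png");crop(T,200,160,80,90,6,"c9.png")
E
```

```text
clock: 27.9
position: [0.3161, -0.0704, 0.1866]
ee_rot: [-0.019, 0.551, 0.834, -0.002]
contact_force: [0.9, 0.2, 0.6]
width: -0.0003
t 27.9 pos [ 0.3161 -0.0704  0.1866] x-axis ang 113.1 zax [-0.034  0.018 -0.999] F [0.9 0.2 0.6] w -0.0003 q [-0.44 -0.06  2.02  0.    1.22 -2.41]
1352.0 1355.0
TS [ 0.413   0.2226  0.0086  0.0187  0.0084 -0.4556] 0.1564 start 0.1647
flat [ 0.4138  0.2219 -0.4572] 0.1578
```

View pics/c9s.png

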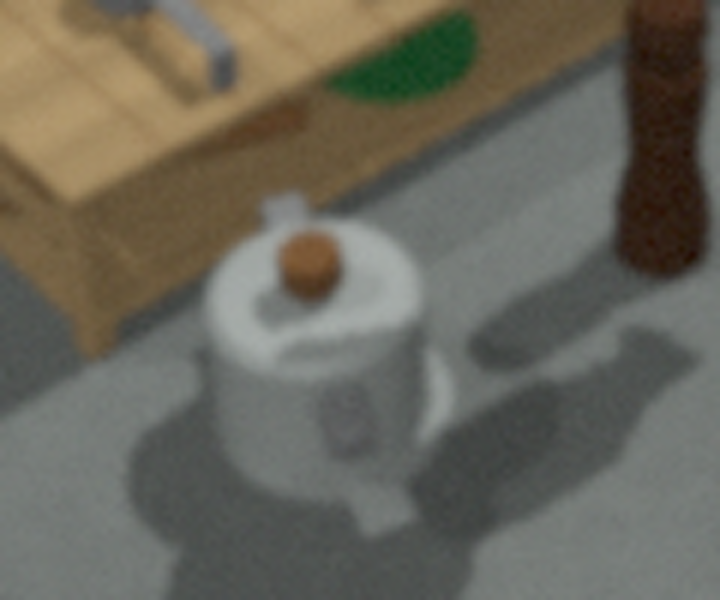

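View pics/c9.png

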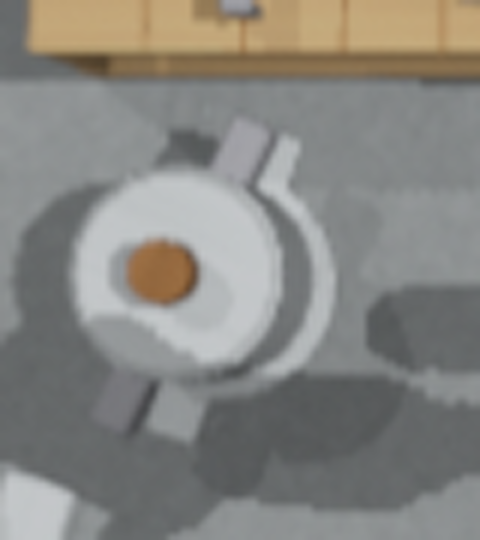

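```bash
python3 -m inch '[[-1,15,10,-5,0],[-1,25,17,-5,0],[-1,29,20,-3,0],[-1,29,20,-3,0],[-1,29,20,-3,0],[-1,29,20,0,0],[-1,29,20,0,0],[-1,29,20,0,0],[-1,29,20,0,0],[-1,29,20,0,0],[-1,25,15,0,0],[-1,10,5,0,0]]'; python3 - <<'E'
from h import *
show(); to((.393,.315,.18)); to((.393,.315,.06))
E
```

```text
clock: 29.1
position: [0.3715, 0.33, 0.2105]
ee_rot: [-0.024, 0.541, 0.841, -0.001]
contact_force: [-0.7, -0.6, -0.8]
width: -0.0002
t 29.1 pos [0.3715 0.33   0.2105] x-axis ang 114.4 zax [-0.042  0.024 -0.999] F [-0.7 -0.6 -0.8] w -0.0002 q [ 0.55  0.18  1.69  0.04  1.29 -1.46]
to (0.393, 0.315, 0.18) tool mm [-23.7  14.2  29.2] n>= 1.0
to (0.393, 0.315, 0.06) tool mm [-28.4  17.5 149.1] n>= 3.7
```

```bash
python3 -m inch '[[-1,0,4,25,0],[-1,0,2,30,0],[-1,0,0,30,0],[-1,0,0,25,0],[-1,0,0,15,0],[-1,0,0,5,0]]'; python3 - <<'E'
from h import *
show(); to((.393,.315,.06)); to((.393,.295,.06))
E
```

```text
clock: 29.6
position: [0.3589, 0.3544, 0.0777]
ee_rot: [-0.026, 0.528, 0.849, 0.002]
contact_force: [0.3, -0.6, -0.4]
width: -0.0001
t 29.6 pos [0.3589 0.3544 0.0777] x-axis ang 116.2 zax [-0.041  0.03  -0.999] F [ 0.3 -0.6 -0.4] w -0.0001 q [ 0.61  0.32  1.88  0.06  0.97 -1.46]
to (0.393, 0.315, 0.06) tool mm [-51.2  13.5  15.1] n>= 1.3
to (0.393, 0.295, 0.06) tool mm [-69.1   4.7  14.5] n>= 1.7
```

```bash
python3 -m inch '[[-1,-18,6,8,0],[-1,-18,6,5,0],[-1,-6,2,3,0]]'; python3 - <<'E'
from h import *
show(); to((.393,.305,.06)); to((.393,.290,.06))
E
```

```text
clock: 29.85
position: [0.3827, 0.3278, 0.0582]
ee_rot: [-0.028, 0.522, 0.852, 0.0]
contact_force: [0.0, 0.3, 0.3]
width: 0.0001
t 29.85 pos [0.3827 0.3278 0.0582] x-axis ang 117.0 zax [-0.047  0.029 -0.998] F [0.  0.3 0.3] w 0.0001 q [ 0.53  0.34  1.89  0.06  0.93 -1.54]
to (0.393, 0.305, 0.06) tool mm [-24.9  -1.2  -2.9] n>= 0.6
to (0.393, 0.29, 0.06) tool mm [-38.2  -8.   -3.4] n>= 0.9
```

```bash
python3 -m inch '[[-1,-8,0,0,0],[-1,-8,-1,0,0],[-1,-5,-1,0,0]]'; python3 - <<'E'
from h import *
show(); to((.393,.290,.06))
S=eyes.get_image("side"); crop(S,210,220,120,100,6,"d1s.png")
E
```

```text
clock: 30.1
position: [0.3891, 0.3096, 0.0581]
ee_rot: [-0.028, 0.521, 0.853, 0.0]
contact_force: [0.3, -0.4, 0.1]
width: 0.0002
t 30.1 pos [0.3891 0.3096 0.0581] x-axis ang 117.2 zax [-0.047  0.03  -0.998] F [ 0.3 -0.4  0.1] w 0.0002 q [ 0.5   0.34  1.91  0.06  0.93 -1.59]
to (0.393, 0.29, 0.06) tool mm [-19.1  -5.6  -2.7] n>= 0.5
```

View pics/d1s.png

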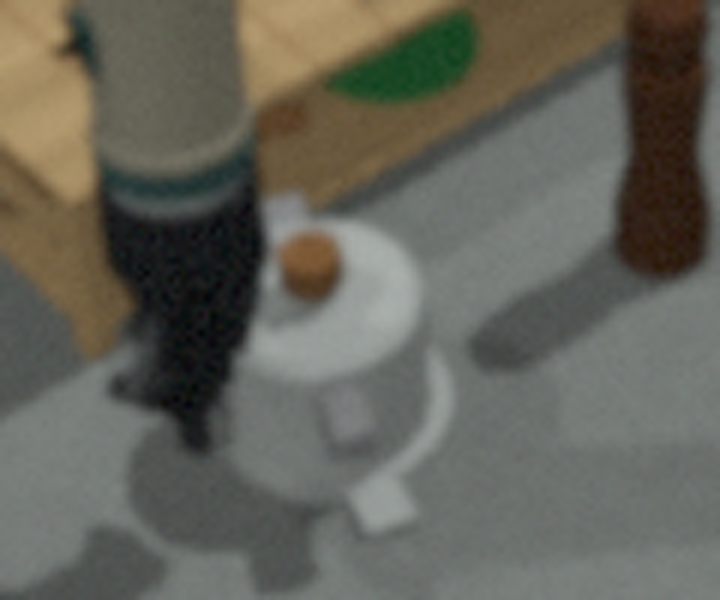

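```bash
python3 -m inch '[[-1,-5,-1,0,0],[-1,-5,-2,0,0],[-1,-3,-1,0,0]]'; python3 - <<'E'
from h import *
show(); to((.393,.290,.06))
E
```

```text
clock: 30.4
position: [0.3919, 0.2952, 0.059]
ee_rot: [-0.027, 0.521, 0.853, 0.002]
contact_force: [-0.4, -0.1, 0.8]
width: -0.0
t 30.4 pos [0.3919 0.2952 0.059 ] x-axis ang 117.2 zax [-0.045  0.031 -0.998] F [-0.4 -0.1  0.8] w -0.0 q [ 0.47  0.33  1.92  0.06  0.92 -1.62]
to (0.393, 0.29, 0.06) tool mm [-5.1 -1.4 -1.2] n>= 0.1
```

```bash
python3 -m inch '[[-1,-3,-1,0,0],[-1,-3,-1,0,0]]'; python3 - <<'E'
from h import *
show()
S=eyes.get_image("side"); crop(S,210,220,120,100,6,"d2s.png")
E
```

```text
clock: 30.57
position: [0.3925, 0.2906, 0.0597]
ee_rot: [-0.029, 0.522, 0.852, 0.004]
contact_force: [-3.2, 12.4, 1.7]
width: -0.0001
t 30.57 pos [0.3925 0.2906 0.0597] x-axis ang 117.0 zax [-0.045  0.037 -0.998] F [-3.2 12.4  1.7] w -0.0001 q [ 0.45  0.32  1.93  0.07  0.92 -1.63]
```

```bash
python3 -m inch '[[-1,-4,-2,0,0],[-1,-4,-2,0,0]]'; python3 - <<'E'
from h import *
show()
S=eyes.get_image("side"); crop(S,210,220,120,100,6,"d2s.png")
im=cv2.imread("pics/d2s.png"); h=cv2.cvtColor(im,cv2.COLOR_BGR2HSV); m=(h[:,:,1]>90)&(h[:,:,0]<20); m[:215]=0;m[310:]=0;m[:,:270]=0;m[:,370:]=0
v,u=np.nonzero(m); print(len(u),u.mean(),v.mean())
E
```

```text
clock: 30.78
position: [0.3915, 0.2894, 0.0613]
ee_rot: [-0.034, 0.526, 0.85, 0.011]
contact_force: [-5.4, 13.9, 3.3]
width: -0.0003
t 30.78 pos [0.3915 0.2894 0.0613] x-axis ang 116.4 zax [-0.047  0.055 -0.997] F [-5.4 13.9  3.3] w -0.0003 q [ 0.44  0.31  1.93  0.09  0.91 -1.65]
2883 316.4762400277489 261.264308012487
```

View pics/d2s.png

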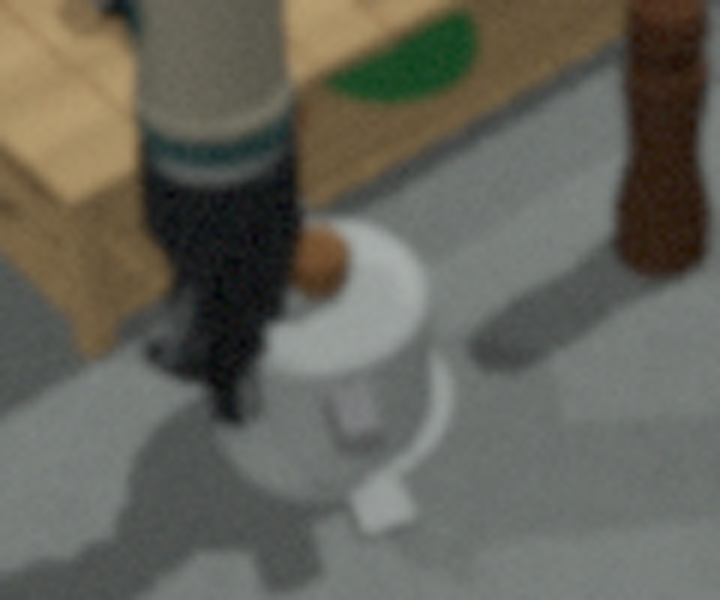

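```bash
python3 -m inch '[[-1,8,4,0,0],[-1,20,8,-5,0],[-1,20,5,-20,0],[-1,20,0,-35,0],[-1,10,0,-40,0],[-1,5,0,-30,0]]'; python3 - <<'E'
from fitt import *
show()
S=eyes.get_image("side");T=eyes.get_image("top")
try: run(S,T)
except Exception as e: print(e)
crop(S,210,220,120,100,6,"d3s.png");crop(T,190,160,90,90,6,"d3.png")
im=cv2.imread("pics/d3s.png"); h=cv2.cvtColor(im,cv2.COLOR_BGR2HSV); m=(h[:,:,1]>90)&(h[:,:,0]<20); m[:215]=0;m[310:]=0;m[:,:270]=0;m[:,370:]=0
v,u=np.nonzero(m); print(len(u),u.mean(),v.mean())
E
```

```text
clock: 31.33
position: [0.3714, 0.3639, 0.1947]
ee_rot: [-0.038, 0.528, 0.849, 0.003]
contact_force: [1.7, 0.1, -0.2]
width: 0.0
t 31.33 pos [0.3714 0.3639 0.1947] x-axis ang 116.2 zax [-0.061  0.045 -0.997] F [ 1.7  0.1 -0.2] w 0.0 q [ 0.59  0.23  1.67  0.07  1.27 -1.46]
1444.0 1340.0
TS [ 0.4126  0.2209  0.0067  0.0355 -0.0027 -0.4148] 0.0901 start 0.1526
flat [ 0.4118  0.2192 -0.4114] 0.105
2707 317.0572589582564 260.49316586627265
```

View pics/d3s.png

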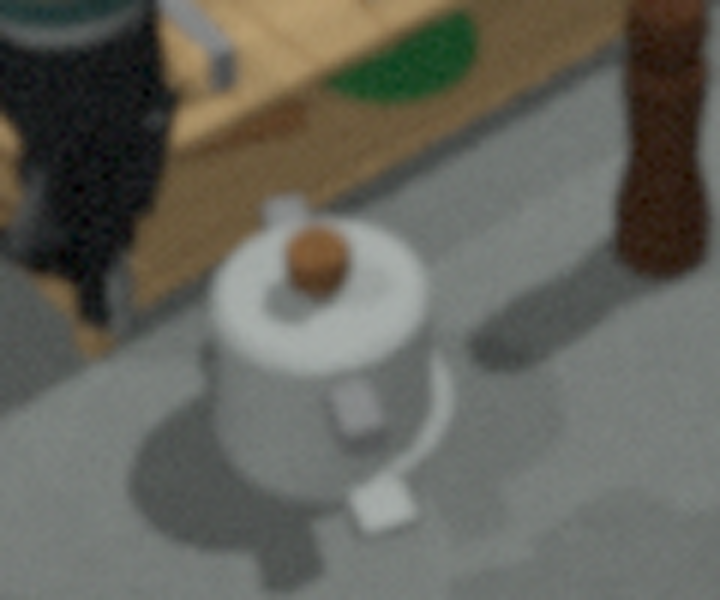

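View pics/d3.png

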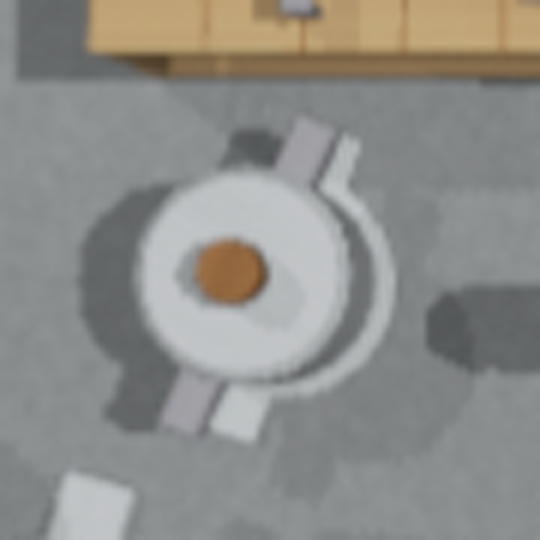

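```bash
python3 - <<'E'
from h import *
S=eyes.get_image("side");T=eyes.get_image("top")
crop(T,140,60,330,230,2.4,"e1.png"); crop(T,265,95,60,75,7,"e2.png"); show()
E
```

```text
t 31.63 pos [0.3708 0.3617 0.191 ] x-axis ang 116.1 zax [-0.065  0.043 -0.997] F [-0.2 -0.4 -0.7] w 0.0002 q [ 0.59  0.23  1.68  0.07  1.27 -1.46]
```

View pics/e1.png

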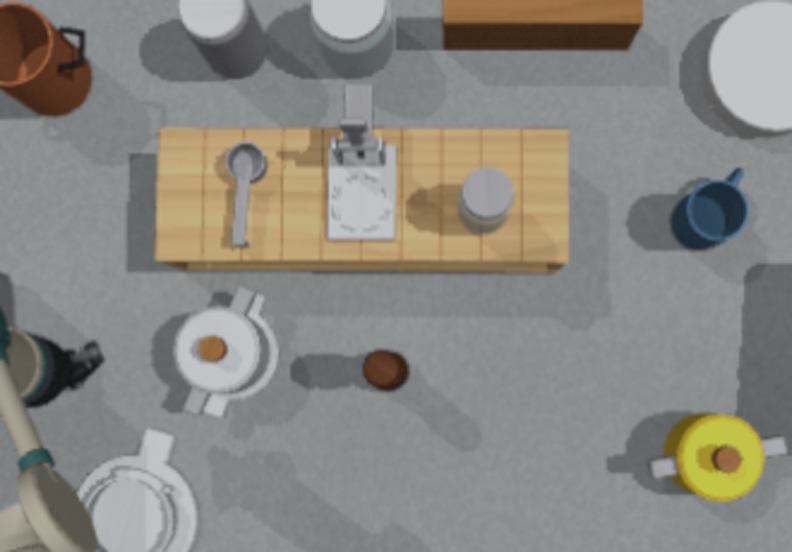

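View pics/e2.png

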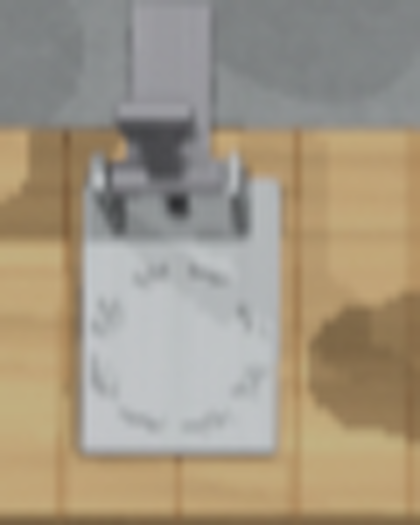

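The hold-down is open and empty, with its lever lying back near e1.png (357,100). The cover sits on the base near (218,348) with its handles next to the feet. Mill, mug, jar and scoop look undisturbed, and the robot is clear of everything.

```bash
python3 -c "
from rig import manip
print(manip.sign_off())"
```

```text
the job is handed in; nothing more can be done
None
```

The job is handed in at about 32 s of the 72 s allowed. No verdict was reported. I pushed the lever over until the arm stayed open, stood the pot in the smaller base, and lowered the cover crosswise. I then let go of the knob and pushed one side handle clockwise until the force rose at the stop.

**Last checks:**
- **Hold-down:** in the final pictures its arm stands upright with the lever lying back.
- **Cover:** it lies about 3 mm from the base axis (limit 7 mm). Its handles are about 0.08 rad past the line of the feet (limit 0.17).
- **Pot:** before it was covered it stood upright, about 8 mm off the axis (limit 14 mm). I could not see it afterwards.
- **Bystanders:** mill, mug, jar and scoop look undisturbed in the last picture. I did not check the lower-tier items separately.

**Not clean or not settled:**
- **Cover shift:** the handle push moved the cover sideways, to about 5–6 mm off the axis by the camera fit. I nudged it back with one push of about 14 N on its wall, which the task does not mention.
- **Cover tilt:** one fit gave a tilt of 0.035 rad (limit 0.06). A flat seat fitted nearly as well, so I took it as seated flat.
- **Tool tilt:** the tool drifted by up to about 0.07 rad, so pot and cover touched down slightly askew at about 35 N. Both settled flat once let go.

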